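# Clip the measuring cup back under the wire shelf

## Robot

A 7-joint arm with a two-finger parallel gripper is mounted at the origin on the work surface. World frame = base frame: x ahead of the robot, y to its left, z up, the work surface at z = 0. Lengths are in m, angles in degrees, forces in N, time in s.
With the tool pointing down it reaches from about 0.425 to 0.875 m from the base axis. Payload 4.7 kg.
Tool frame: the origin (TCP) lies at the very end of the fingers, on their centre line; the grasp point (between the pads) lies 19 mm behind it (env.grip_point_offset is the distance from the TCP to the grasp point, in m); z points along the fingers, y is the line along which they close (so a half turn about z gives the same grasp; the last joint's range is limited). The gripper opens to 87 mm and grips with 3 to 60 N. Pads are 19 mm wide; open, the fingers measure 117 mm over their backs; the gripper's body (75 mm by 190 mm) begins 51 mm behind the grasp point.
Start: joints at [75.407, 18.392, -4.016, 83.108, 1.295, 78.541, -3.26], TCP at [0.173, -0.627, 0.184] pointing down, gripper open.
Joint ranges: [-163.93, 163.93], [-17.29, 119.83], [-79.2, 71.16], [3.27, 140.29], [-89.18, 269.18], [5.43, 117.66], [-154.24, 154.24]. Speed limits (degrees/s): [147.25, 147.25, 180, 180, 180, 180, 180].

## Interface

Orientations are given as [roll, pitch, yaw] about the fixed x, y, z axes, in that order (R = Rz(yaw) Ry(pitch) Rx(roll)).
In Python, from cell import env gives the robot as it stands.
- The arm moves only by the tool jog_arm, never from a script. Its argument "motion" is a list of rows, each an object of numbers: "x", "y", "z": the shift along the tool's x, y, z in cm; "ax", "ay", "az": the turn, a rotation vector about the tool's x, y, z in degrees. In form: [{"x": .., "y": .., "z": .., "ax": .., "ay": .., "az": ..}, ...]. A call has exactly 5 rows; each row shifts and turns the commanded pose from where the row before left it, along the tool's axes as they then stand; what a row does not reach is not made up. A row lasts 1/10 s, in which the tool goes at most 50 mm and 8.59 degrees, less where a joint would pass 70% of its speed; a pose out of reach is approached as far as the arm can. A call is refused whole if a number of a shift passes 5 or a number of a turn 8.59, either way. A call with a gripper value outside its range is refused whole. "claw" is the gripper command: -1 is shut, 1 is fully open, values between are in proportion, set as the call begins (left out, the last holds). The fingers move at their own pace and stop on an object; "squeeze" is the grip in N (left out, the last holds). Time passes only in rows, so rows that do not move let the fingers close, or fill a call up. It gives the time, the measured TCP pose, the force, the opening and the grip force at its end, in the units of the state.
- env.get_obs(): the state, without advancing time (a new reading comes with each control period).
- env.read_camera(name): name is "scene" or "top" or "wrist"; returns the picture (420x560x3 uint8, red, green, blue); there is no depth.
- env.camera_params(name): a dict with "fx", "fy", "cx", "cy" (pixels), "extrinsics" (4x4, takes a point from world to camera coordinates). Camera axes: x right, y up, looking along -z (the intrinsics and any distortion apply to the point x, -y, -z); pixel columns grow to the right and rows downward; lengths in m; the calibration is good to about 2 mm. The wrist camera is an equidistant fisheye: a pixel r from the principal point sees the ray r / f radians off the axis. A picture is of the moment at which its call begins: read the wrist's pose just before it. camera_params takes no time and is no camera call; for the wrist camera it gives the pose at the moment of the call.
- env.sign_off(): hands the job in; it is judged then, once.
The state is a dict: "time_s": time; "qpos": joint angles; "joint_velocities": joint speeds; "effort": joint torques, N m; "tool_pos": TCP position; "tool_rot": TCP orientation; "force": force on the tool from outside, world axes, zero at the start; "wrist_torque": the same for the moment, N m; "grip_width": finger opening in m; "grasp_force": force on a finger pad.
Only numpy, scipy, OpenCV 4.12 (cv2) and the standard library are available. Lean on these libraries where they do the work, as an engineer would, in place of code of your own. Each camera call takes 0.05 s, during which the arm holds its last target. There are 200 camera calls.

## Task

Put the steel measuring cup away: clip its carabiner handle onto the empty eye under the wire shelf, pressing the handle's sprung gate inward against the eye's bottom bar until the bar is inside the handle and the gate has snapped shut behind it. Leave the cup hanging still from the eye, and do not disturb the whisk on the other eye or the things on the bench.

Things in the scene. Friction and masses are not known exactly. Their poses are not given: they have to be found in the camera images.
- cup_center (a point): Centre (half-way up) of the loose steel measuring cup: straight open cylinder, 62 mm diameter, 100 mm tall, wall 3 mm, 0.14 to 0.23 kg, starts upright on the bench. Axes: z to its mouth, x to its handle, a D-shaped carabiner of 8 mm bar in the plane y = 0. The clear space in the handle is x 31 to 62 mm, z -26 to 33 mm from here.
- handle_seat (a point): Inner upper corner of the handle, behind the nose, where the eye's bar rests when the cup hangs: x 57, z 29 mm from cup_center, same axes. Hung so, the cup leans back with its handle uppermost, its axis 45 to 55 degrees from vertical, below the eye and mostly on the side from which it was clipped on.
- nose (a point): End of the handle's upper arm, which bends down at the outer side into a nose: centre of its rounded 8 mm end, x 65.5, z 23 mm from cup_center, same axes. The shut gate begins just below it, so the bar must enter below the nose: its centre at most 15 mm above cup_center when it passes the nose.
- gate_tip (a point): Outer face of the blue sprung gate near its free upper end, x 69, z 14 mm from cup_center when shut; moves with the gate. The gate closes the outer side of the handle from the lower arm up to the nose and is pressed here, toward the cup's wall.
- gate (a joint): Gate angle, rad: 0 shut, growing inward, stop 0.85. The hinge is at the lower outer corner of the handle (x 65.5, z -24 mm from cup_center); gate 44 mm long, 6.6 mm thick. Its spring needs about 1.4 N at the tip to start and 3.5 N at 0.6. A bar pressed in about 20 mm close under the nose and then moved up inside the handle gets past its free end and it snaps shut.
- eye_bar (a point): Middle of the bottom bar of the empty eye, 235 mm above the bench. The eye is a rigid upright loop of 6 mm bar, coated red, under the shelf: inside 34 mm wide and 37 mm high, bottom bar straight for 22 mm, hung on an 8 mm stem. Axes: x squarely through the loop, away from the robot; y along the bottom bar; z up.
- shelf: Fixed white wire shelf, 820 mm long in its y. Origin on the bench below the rod that carries both eyes, 160 to 200 mm apart; either may be the empty one. Wire deck 302 to 316 mm above the bench, from 39 mm before the eyes (its -x, robot's side) to 180 mm behind them, stock on its ends; steel posts 187 mm behind, at y -400 and 400 mm.
- whisk_mid (a point): Middle of the steel whisk that hangs by its ring from the other eye and can swing: about 200 mm long, wire part 57 mm wide; this point is 100 mm below that eye's bar. Leave alone.
- spray_bottle_mid (a point): Middle (70 mm up) of a loose white spray bottle with a red trigger head, 66 mm in diameter, 180 mm tall. Leave alone.
- bowl: Loose steel mixing bowl, 150 mm wide, 60 mm high; origin under its centre. Leave alone.
- pan_stack: Loose stack of foil pans, 121 mm wide, 34 mm high, under the shelf behind the eyes; origin under its centre. Leave alone.
Things that resemble listed ones, but are neither listed nor needed, are in the scene too. What is shaped like the part that bears cup_center but yellow is not meant.

How it is judged:
By the outcome, as a careful person would: the job done as asked, in the order asked, and still so for the second after the job is handed in, with the robot touching nothing.
It also fails if it takes over 54 s, if anything falls off the work surface, if the arm or the gripper's body presses on something with over 40 N, if the wrist force passes 120 N, or if a joint passes its speed limit or range.

## Working session

There is one attempt and no reset: what is moved stays moved. The work goes in short steps, Python scripts to look and compute and a tool call to move; the robot and the scene stay as the last step left them, time stands still between calls to the robot, and variables do not carry over. Pictures are saved under pics/ and viewed, at most 10 in all, crops included, and the job is handed in when it is done.

Besides the shell and the picture viewer there is one more tool, called after "Emit:" in YAML: its name, and indented under it one key for each argument. jog_arm: Moves the arm, as the interface text tells. Its arguments: {"type":"object","properties":{"motion":{"type":"array"},"claw":{"type":"number"},"squeeze":{"type":"number"}},"required":["motion"]}

```bash
ls; mkdir -p pics; python3 - <<'E'
from cell import env
import cv2,numpy as np
for n in("scene","top"):
    im=env.read_camera(n); cv2.imwrite(f"pics/{n}0.png",im[:,:,::-1])
    p=env.camera_params(n); print(n,{k:np.round(v,3).tolist() for k,v in p.items()})
o=env.get_obs(); print(o)
a=cv2.imread("pics/scene0.png");b=cv2.imread("pics/top0.png")
E
```

```text
pics
scene {'fx': 381.205, 'fy': 381.205, 'cx': 273.773, 'cy': 214.894, 'extrinsics': [[-0.276, 0.961, 0.013, 0.159], [-0.802, -0.238, 0.548, 0.346], [0.53, 0.14, 0.837, -1.248], [0.0, 0.0, 0.0, 1.0]]}
top {'fx': 492.531, 'fy': 492.531, 'cx': 287.776, 'cy': 218.142, 'extrinsics': [[-0.028, -1.0, -0.012, 0.022], [0.993, -0.029, 0.117, -0.57], [-0.117, -0.009, 0.993, -1.423], [0.0, 0.0, 0.0, 1.0]]}
{'time_s': 0.1, 'qpos': array([75.40850457, 18.43748785, -4.01599955, 83.16666931,  1.29395453,
       78.54236019, -3.25941478]), 'joint_velocities': array([ 0.01245218,  0.02887159,  0.01080175, -0.10559692, -0.0213834 ,
       -0.07839183,  0.02337526]), 'effort': array([ 5.95276979e-04, -4.92570841e+01, -4.05461323e-01, -3.13399136e+01,
       -6.41982467e-02,  3.94952728e-02,  7.99754571e-05]), 'tool_pos': array([ 0.17241527, -0.62613096,  0.18345158]), 'tool_rot': array([-1.79898659e+02,  4.27247835e-03,  1.54018872e+01]), 'force': array([-0.47512954,  0.14914508, -0.67519601]), 'wrist_torque': array([-0.00309491, -0.0148572 , -0.00668603]), 'grasp_force': 0.0, 'grip_width': 0.08656140218405883}
```

View pics/scene0.png

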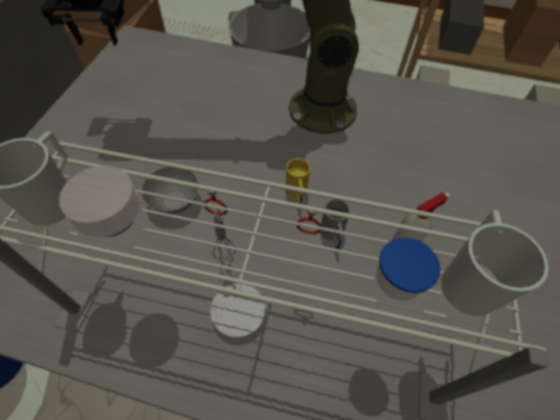

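View pics/top0.png

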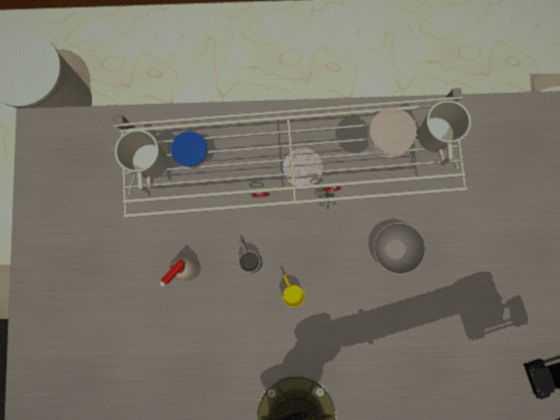

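Scene: the empty red eye is near (310,224), the whisk's eye near (215,205), the grey steel cup near (336,213) and the yellow decoy near (297,175). Top: empty eye (260,194), whisk eye (330,189), steel cup (249,260), yellow decoy (292,295). The shelf mugs at the ends are also cup-like, but they are white and up on the deck. I choose the grey steel cup and will check it in a close crop.

```bash
cat > h.py <<'E'
import numpy as np,cv2
from cell import env
def ray(n,u,v,p=None):
    p=p or env.camera_params(n); E=np.array(p["extrinsics"]);R,t=E[:3,:3],E[:3,3]
    x,y=(u-p["cx"])/p["fx"],(v-p["cy"])/p["fy"]
    if n=="wrist":
        r=np.hypot(x,y); s=np.sin(r)/max(r,1e-9); d=np.array([x*s,-y*s,-np.cos(r)])
    else: d=np.array([x,-y,-1.])
    d=R.T@d; return -R.T@t,d/np.linalg.norm(d)
def proj(n,P,p=None):
    p=p or env.camera_params(n);E=np.array(p["extrinsics"]);c=E[:3,:3]@P+E[:3,3]
    x,y,z=c[0],-c[1],-c[2]
    if n=="wrist":
        th=np.arctan2(np.hypot(x,y),z);k=th/max(np.hypot(x,y),1e-9)
    else:k=1/z
    return np.array([p["cx"]+p["fx"]*x*k,p["cy"]+p["fy"]*y*k])
def onz(r,z): return r[0]+r[1]*(z-r[0][2])/r[1][2]
def tri(*rs):
    A=[];b=[]
    for o,d in rs:
        M=np.eye(3)-np.outer(d,d);A.append(M);b.append(M@o)
    P=np.linalg.lstsq(np.vstack(A),np.hstack(b),rcond=None)[0]
    return P,[float(np.linalg.norm((np.eye(3)-np.outer(d,d))@(P-o))) for o,d in rs]
E
python3 - <<'E'
import cv2,numpy as np
s=cv2.imread("pics/scene0.png");t=cv2.imread("pics/top0.png")
f=lambda im,x,y,w,h:cv2.resize(im[y:y+h,x:x+w],(800,300),interpolation=cv2.INTER_CUBIC)
a=f(s,200,175,160,60*1);
a=cv2.resize(s[180:255,200:360],None,fx=5,fy=4,interpolation=cv2.INTER_CUBIC)
b=cv2.resize(t[180:280,220:360],None,fx=5,fy=3,interpolation=cv2.INTER_CUBIC)
A=cv2.resize(s[185:260,275:375],(400,300),interpolation=cv2.INTER_CUBIC)
A2=cv2.resize(s[170:245,190:290],(400,300),interpolation=cv2.INTER_CUBIC)
B=cv2.resize(t[180:255,230:330],(400,300),interpolation=cv2.INTER_CUBIC)
B2=cv2.resize(t[215:290,220:320],(400,300),interpolation=cv2.INTER_CUBIC)
im=np.vstack([np.hstack([A,A2]),np.hstack([B,B2])])
im=np.clip(im*1.8,0,255).astype('uint8')
cv2.imwrite("pics/c1.png",im)
E
```

```text
(no output)
```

View pics/c1.png

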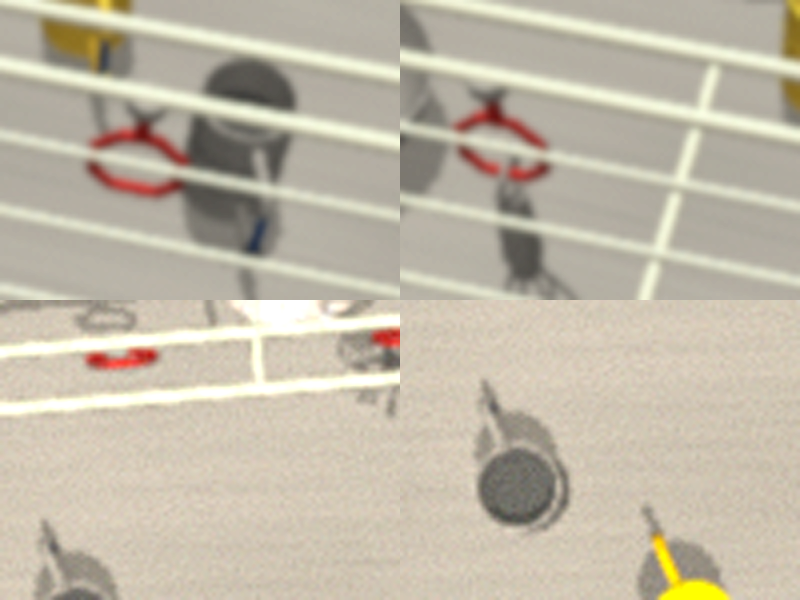

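The crop shows the grey steel cup upright. Its mouth centre is at about scene (337.5,210) and top (249.3,261.8), with the blue gate on the far side. The empty eye's bottom bar is at about scene (311,232) and top (260.5,195.5). The yellow one is the decoy.

```bash
python3 - <<'E'
from h import *
S=cv2.imread("pics/scene0.png");T=cv2.imread("pics/top0.png")
np.set_printoptions(precision=4,suppress=True)
for n,im in(("scene",S),("top",T)):
    h=cv2.cvtColor(im,cv2.COLOR_BGR2HSV)
    m=(((h[...,0]<8)|(h[...,0]>172))&(h[...,1]>120)&(h[...,2]>50)).astype('uint8')
    k,l,st,c=cv2.connectedComponentsWithStats(m)
    print(n,[(st[i].tolist(),c[i].round(1).tolist()) for i in range(1,k) if st[i,4]>8])
    m=((h[...,0]>100)&(h[...,0]<130)&(h[...,1]>110)).astype('uint8')
    k,l,st,c=cv2.connectedComponentsWithStats(m)
    print(n,'blue',[(st[i].tolist(),c[i].round(1).tolist()) for i in range(1,k) if st[i,4]>4])
print("mouth",tri(ray("scene",337.5,210),ray("top",249.3,261.8)))
print("cup z.1",onz(ray("scene",337.5,210),.1),onz(ray("top",249.3,261.8),.1))
print("handle tip top",onz(ray("top",241.2,236.2),.0),onz(ray("top",241.2,236.2),.06))
print("bar",tri(ray("scene",311.2,232),ray("top",260.6,195.5)), onz(ray("scene",311.2,232),.235),onz(ray("top",260.6,195.5),.235))
# shelf front rod ends
for a in[(126,216),(465,189)]:print("rod",onz(ray("top",*a),.309))
print([(-np.array(env.camera_params(n)["extrinsics"])[:3,:3].T@np.array(env.camera_params(n)["extrinsics"])[:3,3]) for n in("scene","top")])
E
```

```text
scene [([418, 193, 29, 19, 265], [432.9, 202.6]), ([205, 196, 20, 10, 51], [214.3, 200.1]), ([206, 208, 9, 5, 17], [209.9, 210.4]), ([217, 211, 9, 4, 18], [220.8, 212.9]), ([299, 216, 23, 10, 62], [310.4, 220.0]), ([298, 226, 22, 8, 51], [308.3, 230.8])]
scene blue [([380, 238, 60, 54, 2517], [409.4, 264.5]), ([0, 356, 22, 31, 416], [7.6, 369.2])]
top [([323, 187, 8, 5, 29], [326.6, 189.0]), ([333, 186, 8, 5, 20], [336.7, 188.4]), ([252, 192, 17, 5, 55], [260.5, 194.3]), ([161, 259, 24, 25, 246], [173.4, 271.1])]
top blue [([171, 131, 36, 35, 982], [188.7, 148.4]), ([553, 364, 3, 6, 6], [553.8, 366.5]), ([550, 372, 5, 3, 5], [552.0, 372.8])]
mouth (array([0.4434, 0.1185, 0.0916]), [0.001591368638968099, 0.001591368638968223])
cup z.1 [0.4491 0.1199 0.1   ] [0.4433 0.1161 0.1   ]
handle tip top [0.524 0.148 0.   ] [0.519  0.1417 0.06  ]
bar (array([0.6074, 0.0754, 0.2329]), [0.0033175895334650175, 0.0033175895334649945]) [0.6082 0.0788 0.235 ] [0.6075 0.072  0.235 ]
rod [0.555  0.3921 0.309 ]
rod [ 0.5963 -0.4237  0.309 ]
[array([0.982 , 0.1041, 0.8524]), array([ 0.4006, -0.0066,  1.4798])]
```

Emit:
jog_arm:
  motion:
    - {"x": 4.4,"y": -2.3,"z": -0.4}
    - {"x": 4.4,"y": -2.3,"z": -0.4}
    - {"x": 4.4,"y": -2.3,"z": -0.4}
    - {"x": 4.4,"y": -2.3,"z": -0.4}
    - {"x": 4.4,"y": -2.3,"z": -0.4}

```text
$.motion[0]: bad value
```

```bash
cat >> h.py <<'E'
from scipy.spatial.transform import Rotation as Ro
def st(): 
    o=env.get_obs(); np.set_printoptions(precision=4,suppress=True)
    print(o["time_s"],o["tool_pos"],o["tool_rot"],"q",o["qpos"].round(1),"F",o["force"].round(1),"grip",o["grip_width"],o["grasp_force"]); return o
def delta(pos,rpy=None):
    "shift (cm) and turn (deg) from the current pose to a target, in tool axes"
    o=env.get_obs();R=Ro.from_euler("xyz",o["tool_rot"],degrees=True)
    print("shift cm",R.inv().apply(np.array(pos)-o["tool_pos"])*100, "turn", (R.inv()*Ro.from_euler("xyz",rpy,degrees=True)).as_rotvec(degrees=True) if rpy is not None else "")
E
python3 -c "
from h import *
st();delta([.46,-.2,.21]);delta([.39,.1,.22],[180,0,19])"
```

```text
0.1 [ 0.1724 -0.6261  0.1835] [-179.8987    0.0043   15.4019] q [75.4 18.4 -4.  83.2  1.3 78.5 -3.3] F [-0.5  0.1 -0.7] grip 0.08656140218405883 0.0
shift cm [ 39.043  -33.4495  -2.5986] turn 
shift cm [ 40.2619 -64.2329  -3.5442] turn [-0.1014  0.0011 -3.5981]
```

All six keys are needed.

Emit:
jog_arm:
  motion:
    - {"x": 4.4,"y": -2.3,"z": -0.4,"ax": 0,"ay": 0,"az": 0}
    - {"x": 4.4,"y": -2.3,"z": -0.4,"ax": 0,"ay": 0,"az": 0}
    - {"x": 4.4,"y": -2.3,"z": -0.4,"ax": 0,"ay": 0,"az": 0}
    - {"x": 4.4,"y": -2.3,"z": -0.4,"ax": 0,"ay": 0,"az": 0}
    - {"x": 4.4,"y": -2.3,"z": -0.4,"ax": 0,"ay": 0,"az": 0}

```text
time_s: 0.6
tool_pos: [0.3552, -0.4556, 0.2043]
tool_rot: [-180.0, 0.0, 15.4]
force: [0.3, -0.4, -0.9]
grip_width: 0.0874
grasp_force: 0.0
```

Emit:
jog_arm:
  motion:
    - {"x": 2.5,"y": -4.0,"z": -0.2,"ax": 0,"ay": 0,"az": -1}
    - {"x": 2.5,"y": -4.0,"z": -0.2,"ax": 0,"ay": 0,"az": -1}
    - {"x": 2.5,"y": -4.0,"z": -0.2,"ax": 0,"ay": 0,"az": -1}
    - {"x": 2.5,"y": -4.0,"z": 0,"ax": 0,"ay": 0,"az": -1}
    - {"x": 2.5,"y": -4.0,"z": 0,"ax": 0,"ay": 0,"az": 0}

```text
time_s: 1.1
tool_pos: [0.4136, -0.2272, 0.2102]
tool_rot: [180.0, 0.0, 19.4]
force: [0.9, 0.1, 0.5]
grip_width: 0.087
grasp_force: 0.0
```

```bash
python3 -c "
from h import *
st();delta([.43,.07,.23],[180,0,19])"
```

```text
1.1 [ 0.4136 -0.2272  0.2102] [179.9984   0.0208  19.4256] q [ 49.9  -3.4 -23.2 104.3  -1.3  78.8 -43.6] F [0.9 0.1 0.5] grip 0.08695788934359122 0.0
shift cm [ 11.427  -27.4804  -1.988 ] turn [0.0017 0.0208 0.4256]
```

Emit:
jog_arm:
  motion:
    - {"x": 1.9,"y": -4.5,"z": -0.4,"ax": 0,"ay": 0,"az": 0}
    - {"x": 1.9,"y": -4.5,"z": -0.4,"ax": 0,"ay": 0,"az": 0}
    - {"x": 1.9,"y": -4.5,"z": -0.4,"ax": 0,"ay": 0,"az": 0}
    - {"x": 1.9,"y": -4.5,"z": -0.4,"ax": 0,"ay": 0,"az": 0}
    - {"x": 1.9,"y": -4.5,"z": -0.4,"ax": 0,"ay": 0,"az": 0}

```text
time_s: 1.6
tool_pos: [0.4279, 0.0165, 0.2304]
tool_rot: [180.0, 0.0, 19.4]
force: [0.2, 0.7, 0.0]
grip_width: 0.0871
grasp_force: 0.0
```

```bash
python3 - <<'E'
from h import *
st(); p=env.camera_params("wrist"); im=env.read_camera("wrist"); cv2.imwrite("pics/w1.png",im[:,:,::-1])
np.save("w1.npy",p,allow_pickle=True)
print(p["fx"],p["cx"],p["cy"],-np.array(p["extrinsics"])[:3,:3].T@np.array(p["extrinsics"])[:3,3],np.array(p["extrinsics"])[:3,:3])
print(proj("wrist",np.array([.444,.117,.1]),p),proj("wrist",np.array([.607,.075,.235]),p))
E
```

```text
1.6 [0.4279 0.0165 0.2304] [179.9552   0.016   19.3932] q [ 39.1 -11.1 -38.8 106.9  -6.9  81.9 -68.7] F [0.2 0.7 0. ] grip 0.0870708604101054 0.0
325.19226210127806 279.3577939007286 209.75034635398035 [0.4998 0.0412 0.4312] [[ 0.3324 -0.9432  0.0002]
 [ 0.9067  0.3195 -0.2753]
 [ 0.2595  0.0917  0.9614]]
[192.7358 147.4584] [285.3604 -49.9945]
```

View pics/w1.png

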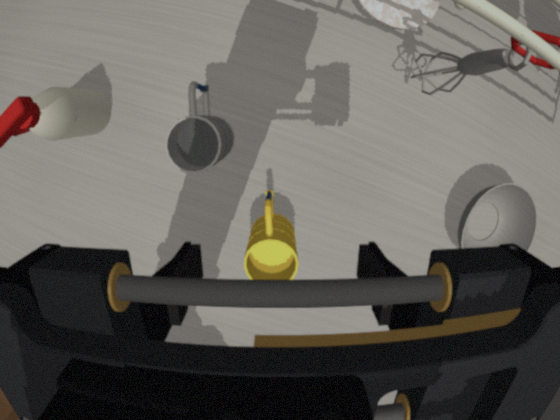

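Wrist view: steel cup's mouth at (193,143) with its handle running up to (200,85) and the blue gate at (201,88). The yellow decoy is at (270,260), the whisk at about (470,65) and the bowl at (498,217). The empty eye is out of frame at the top. Next I refine the cup with colour masks and fit the arm kinematics from the readings.

```bash
cat > fk.py <<'E'
import numpy as np, itertools
from scipy.optimize import least_squares
from scipy.spatial.transform import Rotation as Ro
D=[([75.4085,18.4375,-4.016,83.1667,1.294,78.5424,-3.2595],[.1724,-.6261,.1835],[-179.8987,0,15.4019]),
([49.9,-3.4,-23.2,104.3,-1.3,78.8,-43.6],[.4136,-.2272,.2102],[180,0.02,19.4256]),
([39.1,-11.1,-38.8,106.9,-6.9,81.9,-68.7],[.4279,.0165,.2304],[179.9552,.016,19.3932])]
Rz=lambda a:Ro.from_euler("z",a,degrees=True);Ry=lambda a:Ro.from_euler("y",a,degrees=True)
def fk(q,s,o,L):
    h,L1,e1,e2,L2,w,L3=L
    R=Rz(s[0]*q[0]+o[0])*Ry(q[1]);p=np.array([0,0,h])
    R=R*Rz(s[1]*q[2]);p=p+R.apply([e1,0,L1])
    R=R*Ry(q[3]);p=p+R.apply([e2,0,L2])
    R=R*Rz(s[2]*q[4])*Ry(q[5]);p=p+R.apply([w,0,L3])
    return p,R*Rz(s[3]*q[6]+o[1])
E
python3 - <<'E'
from fk import *
np.set_printoptions(precision=4,suppress=True)
best=None
for s in itertools.product([1,-1],repeat=4):
    def f(v): return np.concatenate([np.r_[(fk(q,s,v[:2],v[2:])[0]-p)*1,(fk(q,s,v[:2],v[2:])[1].inv()*Ro.from_euler("xyz",r,degrees=True)).as_rotvec()] for q,p,r in D]+[1e-3*(v[2:]-[.3,.45,0,0,.45,0,.4])])
    for o in(0,150,210):
      for o7 in(0,90,180,270):
        r=least_squares(f,[o,o7,.3,.45,0,0,.45,0,.35],x_scale=[50,50]+[.1]*7)
        if best is None or r.cost<best[0]: best=(r.cost,s,r.x,r.fun)
print(best[0],best[1],best[2]);print(best[3][:18]*1000)
from h import *
im=cv2.imread("pics/w1.png");p=np.load("w1.npy",allow_pickle=True).item()
h=cv2.cvtColor(im,cv2.COLOR_BGR2HSV)
b=((h[...,0]>95)&(h[...,0]<130)&(h[...,1]>90)).astype('uint8');b[200:]=0
k,l,stt,c=cv2.connectedComponentsWithStats(b);print([(stt[i].tolist(),c[i].round(1).tolist()) for i in range(1,k) if stt[i,4]>4])
m=(h[...,2]<95).astype('uint8')
g=cv2.resize(im[70:190,140:260],(600,600),interpolation=cv2.INTER_CUBIC);cv2.imwrite("pics/c2.png",np.clip(g*1.6,0,255))
E
```

```text
9.53149346527856e-06 (-1, -1, -1, -1) [-2.4951 87.5325  1.989   0.4981 -0.0032  0.048   0.5493  0.0294  2.1221]
[-1.2281 -0.4596 -0.0823 -0.0037 -0.0017 -0.4829  0.1216  2.332   0.2425
  1.1047  0.1548 -0.7264  0.922  -0.3    -0.1618  0.4692  1.1562  1.2093]
[([198, 85, 8, 6, 26], [201.6, 87.5]), ([267, 193, 3, 5, 10], [268.4, 195.4])][ WARN:0@0.039] global loadsave.cpp:1063 imwrite_ Unsupported depth image for selected encoder is fallbacked to CV_8U.
```

View pics/c2.png

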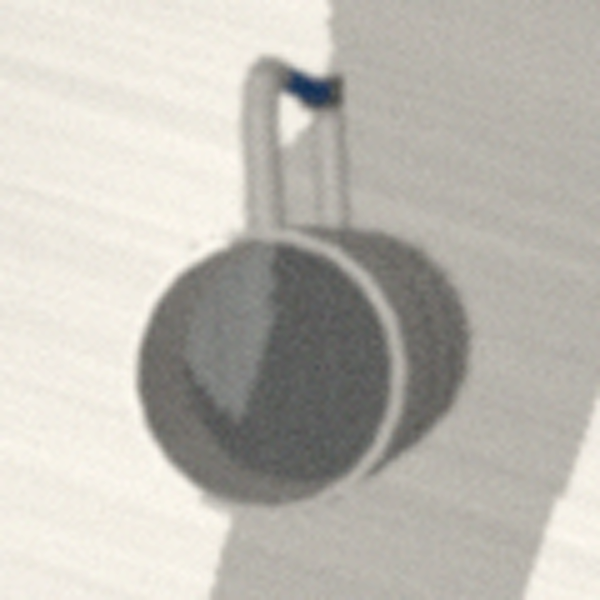

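The crop confirms the grey steel cup. Its rim centre is at wrist (194.4,143.6), the upper arm runs from (192.4,116) to its tip at (193.4,82), and the blue gate is at (201.6,87.5).

```bash
python3 - <<'E'
from h import *
np.set_printoptions(precision=4,suppress=True)
p=np.load("w1.npy",allow_pickle=True).item()
th=np.linspace(0,2*np.pi,24)
r=lambda u,v:ray("wrist",u,v,p)
c=r(194.4,143.6); print("rim z.1",onz(c,.1)); L=onz(r(140+138/5,143.6),.1);Rr=onz(r(140+406/5,143.6),.1);print("diam",np.linalg.norm(L-Rr),(L+Rr)/2)
T=onz(r(194.2,70+230/5),.1);B=onz(r(194.4,70+505/5),.1);print(np.linalg.norm(T-B),(T+B)/2)
print("tri w/top,scene",tri(c,ray("top",249.3,261.8),ray("scene",337.5,210)))
a=onz(r(192.4,116),.087);b=onz(r(193.4,82),.087);d=b-a;print("arm",a,b,np.degrees(np.arctan2(d[1],d[0])))
C=onz(c,.1);d=b-C;print("yaw from centre",np.degrees(np.arctan2(d[1],d[0])),np.linalg.norm(d[:2]))
g=onz(r(201.6,87.5),.07);d=g-C;print("gate",g,np.degrees(np.arctan2(d[1],d[0])))
delta([C[0],C[1],.156],[180,0,21])
E
```

```text
rim z.1 [0.4484 0.1165 0.1   ]
diam 0.058288501618285235 [0.4484 0.1171 0.1   ]
0.05776221795299034 [0.4482 0.1168 0.1   ]
tri w/top,scene (array([0.445 , 0.1183, 0.0926]), [0.0022264813287178283, 0.002139278363483539, 0.0018984466949961538])
arm [0.4743 0.1307 0.087 ] [0.5096 0.1414 0.087 ] 16.913721271005283
yaw from centre 22.166285971241795 0.0661206559537333
gate [0.5068 0.1351 0.07  ] 17.74004165212209
shift cm [ 4.9289 -7.7656  7.5841] turn [-0.1268 -0.1745 -0.9376]
```

Emit:
jog_arm:
  motion:
    - {"x": 1.6,"y": -2.6,"z": 1,"ax": 0,"ay": 0,"az": 0}
    - {"x": 1.6,"y": -2.6,"z": 2,"ax": 0,"ay": 0,"az": 0}
    - {"x": 1.5,"y": -2.5,"z": 3,"ax": 0,"ay": 0,"az": 0}
    - {"x": 0,"y": 0,"z": 2,"ax": 0,"ay": 0,"az": 0}
    - {"x": 0,"y": 0,"z": 0,"ax": 0,"ay": 0,"az": 0}

```text
time_s: 2.15
tool_pos: [0.4446, 0.1029, 0.1476]
tool_rot: [-179.9, 0.3, 19.5]
force: [-0.1, -1.0, -0.4]
grip_width: 0.0871
grasp_force: 0.0
```

```bash
python3 - <<'E'
from h import *
o=st(); p=env.camera_params("wrist"); im=env.read_camera("wrist")
np.save("w2.npy",p,allow_pickle=True)
c=proj("wrist",np.array([.446,.1175,.1]),p);print(c,proj("wrist",np.array([.512,.14,.087]),p))
cv2.imwrite("pics/w2full.png",im[:,:,::-1]);x,y=int(c[0]-100),int(max(0,c[1]-120));print(x,y)
cv2.imwrite("pics/w2.png",np.clip(cv2.resize(im[y:y+150,x:x+200,::-1],(800,600),interpolation=cv2.INTER_CUBIC)*1.5,0,255).astype('uint8'))
E
```

```text
2.15 [0.4446 0.1029 0.1476] [-179.8916    0.3302   19.5276] q [ 34.8  -3.  -48.9 110.5  -2.5  71.9 -83.8] F [-0.1 -1.  -0.4] grip 0.08707572213227427 0.0
[262.055  207.8064] [263.1833 118.8243]
162 87
```

View pics/w2.png

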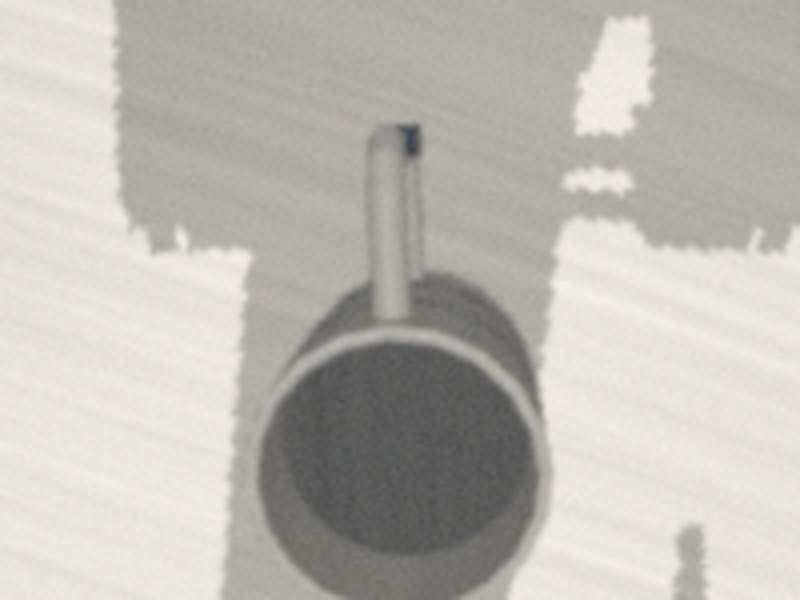

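In the hover view the rim centre is at about (263,204.5) and the handle arm runs from (259.8,166) to its tip at (258.8,118.3). The arm still lags its command slightly, so I re-read the pose.

```bash
python3 - <<'E'
from h import *
st()
p=np.load("w2.npy",allow_pickle=True).item(); r=lambda u,v:ray("wrist",u,v,p)
C=onz(r(263,204.5),.1);print(C, np.linalg.norm(onz(r(162+65,204.5),.1)-onz(r(162+137,204.5),.1)))
a=onz(r(259.8,166.5),.087);b=onz(r(258.75,118.3),.087);d=b-a;print(a,b,np.degrees(np.arctan2(d[1],d[0])));d=b-C;print(np.degrees(np.arctan2(d[1],d[0])),np.linalg.norm(d[:2]))
p1=np.load("w1.npy",allow_pickle=True).item()
print(tri(ray("wrist",194.4,143.6,p1),r(263,204.5)),tri(ray("wrist",193.4,82,p1),r(258.75,118.3)))
delta([.4465,.118,.061],[180,0,20])
E
```

```text
2.2 [0.446  0.1024 0.1493] [-179.9456    0.1766   19.4265] q [ 34.8  -3.1 -48.9 110.3  -2.5  71.9 -83.8] F [-0.2 -0.4  0.1] grip 0.08688590784804716 0.0
[0.4488 0.1177 0.1   ] 0.05735070610824596
[0.4746 0.1299 0.087 ] [0.5113 0.1435 0.087 ] 20.274234699543154
22.459828665755605 0.067546479262632
(array([0.4477, 0.1175, 0.0957]), [5.5669381501448825e-05, 5.5669381501042113e-05]) (array([0.5105, 0.1442, 0.077 ]), [0.0005541978975279435, 0.0005541978975277068])
shift cm [ 0.5951 -1.4502  8.8344] turn [-0.0553  0.1763 -0.5736]
```

Emit:
jog_arm:
  motion:
    - {"x": 0.35,"y": -0.7,"z": 0,"ax": 0,"ay": 0,"az": -0.5}
    - {"x": 0.35,"y": -0.7,"z": 0,"ax": 0,"ay": 0,"az": -0.5}
    - {"x": 0,"y": 0,"z": 0,"ax": 0,"ay": 0,"az": 0}
    - {"x": 0,"y": 0,"z": 1.5,"ax": 0,"ay": 0,"az": 0}
    - {"x": 0,"y": 0,"z": 1.5,"ax": 0,"ay": 0,"az": 0}

```text
time_s: 2.7
tool_pos: [0.4501, 0.1183, 0.1211]
tool_rot: [179.9, -0.1, 20.4]
force: [0.2, -0.3, -0.3]
grip_width: 0.0868
grasp_force: 0.0
```

Emit:
jog_arm:
  motion:
    - {"x": 0,"y": 0,"z": 2,"ax": 0,"ay": 0,"az": 0}
    - {"x": 0,"y": 0,"z": 2,"ax": 0,"ay": 0,"az": 0}
    - {"x": 0,"y": 0,"z": 1.5,"ax": 0,"ay": 0,"az": 0}
    - {"x": 0,"y": 0,"z": 0.3,"ax": 0,"ay": 0,"az": 0}
    - {"x": 0,"y": 0,"z": 0,"ax": 0,"ay": 0,"az": 0}

```text
time_s: 3.2
tool_pos: [0.4492, 0.1183, 0.0626]
tool_rot: [-180.0, 0.0, 20.4]
force: [-0.2, 0.5, 0.2]
grip_width: 0.0871
grasp_force: 0.0
```

Emit:
jog_arm:
  motion:
    - {"x": 0,"y": 0,"z": 0,"ax": 0,"ay": 0,"az": 0}
    - {"x": 0,"y": 0,"z": 0,"ax": 0,"ay": 0,"az": 0}
    - {"x": 0,"y": 0,"z": 0,"ax": 0,"ay": 0,"az": 0}
    - {"x": 0,"y": 0,"z": 0,"ax": 0,"ay": 0,"az": 0}
    - {"x": 0,"y": 0,"z": 0,"ax": 0,"ay": 0,"az": 0}
  claw: 0.2
  squeeze: 30

```text
time_s: 3.7
tool_pos: [0.4492, 0.1183, 0.0626]
tool_rot: [180.0, -0.0, 20.4]
force: [-0.0, -0.1, -0.5]
grip_width: 0.0564
grasp_force: 0.0
```

Emit:
jog_arm:
  motion:
    - {"x": 0,"y": 0,"z": 0,"ax": 0,"ay": 0,"az": 0}
    - {"x": 0,"y": 0,"z": 0,"ax": 0,"ay": 0,"az": 0}
    - {"x": 0,"y": 0,"z": 0,"ax": 0,"ay": 0,"az": 0}
    - {"x": 0,"y": 0,"z": 0,"ax": 0,"ay": 0,"az": 0}
    - {"x": 0,"y": 0,"z": 0,"ax": 0,"ay": 0,"az": 0}

```text
time_s: 4.2
tool_pos: [0.4491, 0.1183, 0.0624]
tool_rot: [180.0, 0.0, 20.4]
force: [-0.4, 0.4, 0.3]
grip_width: 0.0525
grasp_force: 0.0
```

```bash
python3 - <<'E'
from h import *
st(); im=env.read_camera("wrist");cv2.imwrite("pics/w3.png",np.clip(im[:,:,::-1]*1.5,0,255).astype('uint8'))
E
```

```text
4.2 [0.4491 0.1183 0.0624] [179.9991   0.0073  20.4008] q [ 32.    4.9 -51.3 115.6   4.4  61.4 -90.8] F [-0.4  0.4  0.3] grip 0.05252182057162551 0.0
```

View pics/w3.png

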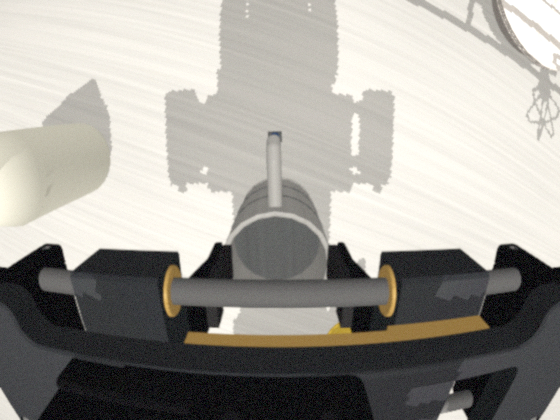

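The wrist view shows the fingers at about (215,285) and (345,285). The cup's rim spans (232–328, 210–~285), ahead of the finger line, so the cup may not be between the pads. I'll check by projection.

```bash
python3 - <<'E'
from h import *
p=env.camera_params("wrist");o=env.get_obs();R=Ro.from_euler("xyz",o["tool_rot"],degrees=True)
for v in([0,0,0],[0,.026,0],[0,-.026,0],[0,.026,-.04],[0,-.026,-.04]):print(v,proj("wrist",o["tool_pos"]+R.apply(v),p))
r=lambda u,v:ray("wrist",u,v,p)
for z in(.08,.1):
  L,Q=onz(r(231.5,246),z),onz(r(328.5,246),z);print(z,np.linalg.norm(L-Q),(L+Q)/2)
print(onz(r(279,209),.1),onz(r(276,138),.087))
for P in([.448,.1175,.1],[.448,.1175,.0]):print(proj("wrist",np.array(P),p))
im=cv2.imread("pics/w3.png");cv2.imwrite("pics/c3.png",cv2.resize(im[190:340,180:380],(800,600),interpolation=cv2.INTER_CUBIC))
E
```

```text
[0, 0, 0] [278.44066164 236.69371143]
[0, 0.026, 0] [317.68234745 236.589457  ]
[0, -0.026, 0] [239.22843127 236.53671749]
[0, 0.026, -0.04] [325.64162469 262.24818928]
[0, -0.026, -0.04] [230.83660919 262.16184469]
0.08 0.05943684482987183 [0.44981622 0.11754589 0.08      ]
0.1 0.052949695056424176 [0.45752998 0.12045489 0.1       ]
[0.47701066 0.12828612 0.1       ] [0.51023755 0.14239574 0.087     ]
[278.9915927  262.86166432]
[279.17182693 211.95163418]
```

View pics/c3.png

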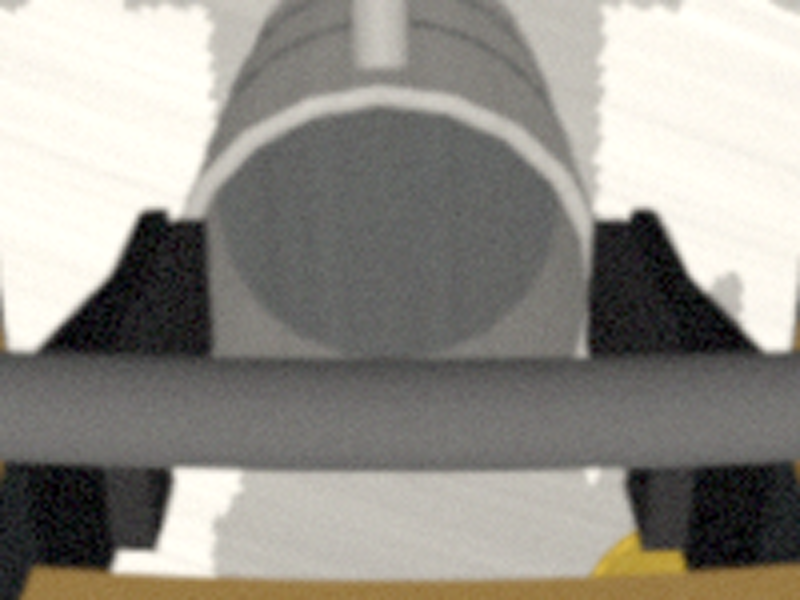

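The picture shows the cup filling the gap between the fingers, with no force at the commanded width. I'll close further with moderate force and see where the fingers stop.

Emit:
jog_arm:
  motion:
    - {"x": 0,"y": 0,"z": 0,"ax": 0,"ay": 0,"az": 0}
    - {"x": 0,"y": 0,"z": 0,"ax": 0,"ay": 0,"az": 0}
    - {"x": 0,"y": 0,"z": 0,"ax": 0,"ay": 0,"az": 0}
    - {"x": 0,"y": 0,"z": 0,"ax": 0,"ay": 0,"az": 0}
    - {"x": 0,"y": 0,"z": 0,"ax": 0,"ay": 0,"az": 0}
  claw: 0.1
  squeeze: 15

```text
time_s: 4.75
tool_pos: [0.4491, 0.1183, 0.0624]
tool_rot: [180.0, 0.0, 20.4]
force: [-0.5, -0.3, 0.5]
grip_width: 0.0478
grasp_force: 0.0
```

```bash
python3 - <<'E'
from h import *
st(); p=env.camera_params("wrist");im=env.read_camera("wrist")[:,:,::-1];cv2.imwrite("pics/w4.png",im)
a=cv2.imread("pics/w3.png").astype(float)/1.5
d=np.abs(im-a).max(2)[195:300,200:360];print("changed px",(d>40).sum(),np.argwhere(d>40).mean(0))
t=env.read_camera("top")[:,:,::-1];cv2.imwrite("pics/top1.png",t)
E
```

```text
4.75 [0.4491 0.1183 0.0624] [179.9961   0.0029  20.3994] q [ 32.    4.9 -51.3 115.6   4.4  61.4 -90.8] F [-0.5 -0.3  0.5] grip 0.04782020003008867 0.0
changed px 596 [62.4513 80.3842]
```

No contact down to 48 mm, so the fingers cannot be beside a 62 mm cup. I'll check in all three views in one composite.

```bash
python3 - <<'E'
from h import *
s=env.read_camera("scene")[:,:,::-1];cv2.imwrite("pics/scene1.png",s)
t=cv2.imread("pics/top1.png");w=cv2.imread("pics/w4.png")
f=lambda im,x,y,w,h,W,H:cv2.resize(im[y:y+h,x:x+w],(W,H),interpolation=cv2.INTER_CUBIC)
A=f(s,270,130,120,120,400,400);B=f(t,200,200,120,120,400,400);
C=f(w,180,190,200,100,400,200);D=f(cv2.imread("pics/w1.png"),160,200,240,120,400,200)
im=np.vstack([np.hstack([A,B]),np.hstack([C,D])]);cv2.imwrite("pics/c4.png",np.clip(im*1.8,0,255).astype('uint8'))
o=env.get_obs();P=o["tool_pos"]
for n in("scene","top"):
  for dz in(0,.03,.1,.2):print(n,dz,proj(n,P+[0,0,dz]))
E
```

```text
scene 0 [334.53836104 218.34085023]
scene 0.03 [336.36932532 211.59822412]
scene 0.1 [341.05840227 194.33044172]
scene 0.2 [348.98826498 165.12828843]
top 0 [249.68328459 260.18405314]
top 0.03 [248.73710544 259.845057  ]
top 0.1 [246.3626317  258.99433287]
top 0.2 [242.49948068 257.6102469 ]
```

View pics/c4.png

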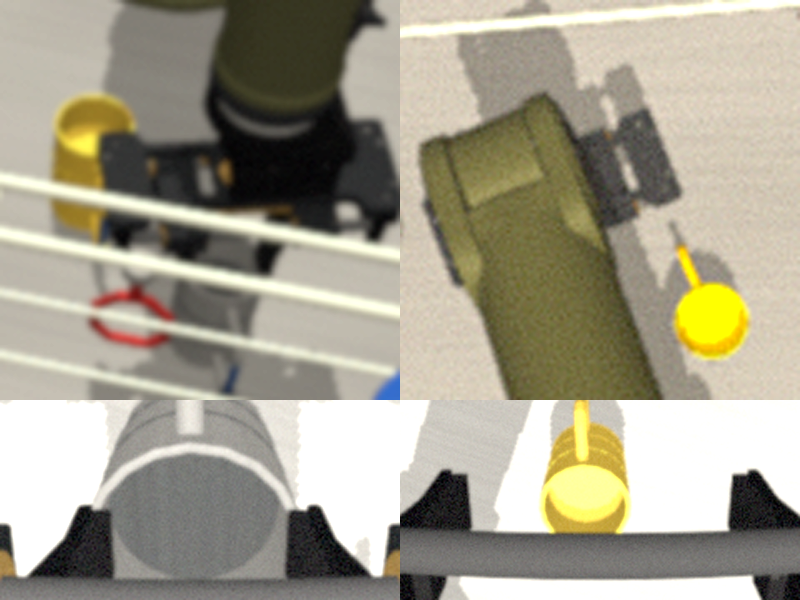

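The composite settles it: in the scene view the finger ends are above the cup's rim, and in the wrist view they cover the rim. The finger ends therefore stand about 30–40 mm higher than the reported TCP. I'll open, go 20 mm lower (safe under either reading) and close again.

Emit:
jog_arm:
  motion:
    - {"x": 0,"y": 0,"z": 0,"ax": 0,"ay": 0,"az": 0}
    - {"x": 0,"y": 0,"z": 0,"ax": 0,"ay": 0,"az": 0}
    - {"x": 0,"y": 0,"z": 0,"ax": 0,"ay": 0,"az": 0}
    - {"x": 0,"y": 0,"z": 0,"ax": 0,"ay": 0,"az": 0}
    - {"x": 0,"y": 0,"z": 0,"ax": 0,"ay": 0,"az": 0}
  claw: 1

```text
time_s: 5.4
tool_pos: [0.4491, 0.1183, 0.0624]
tool_rot: [180.0, 0.0, 20.4]
force: [0.5, -0.7, 0.8]
grip_width: 0.0803
grasp_force: 0.0
```

Emit:
jog_arm:
  motion:
    - {"x": 0,"y": 0,"z": 0,"ax": 0,"ay": 0,"az": 0}
    - {"x": 0,"y": 0,"z": 0.5,"ax": 0,"ay": 0,"az": 0}
    - {"x": 0,"y": 0,"z": 0.5,"ax": 0,"ay": 0,"az": 0}
    - {"x": 0,"y": 0,"z": 0.5,"ax": 0,"ay": 0,"az": 0}
    - {"x": 0,"y": 0,"z": 0.5,"ax": 0,"ay": 0,"az": 0}

```text
time_s: 5.9
tool_pos: [0.4488, 0.1183, 0.0417]
tool_rot: [-180.0, 0.0, 20.4]
force: [-0.1, -0.2, -0.7]
grip_width: 0.0865
grasp_force: 0.0
```

Emit:
jog_arm:
  motion:
    - {"x": 0,"y": 0,"z": 0,"ax": 0,"ay": 0,"az": 0}
    - {"x": 0,"y": 0,"z": 0,"ax": 0,"ay": 0,"az": 0}
    - {"x": 0,"y": 0,"z": 0,"ax": 0,"ay": 0,"az": 0}
    - {"x": 0,"y": 0,"z": 0,"ax": 0,"ay": 0,"az": 0}
    - {"x": 0,"y": 0,"z": 0,"ax": 0,"ay": 0,"az": 0}
  claw: 0.3
  squeeze: 10

```text
time_s: 6.4
tool_pos: [0.4493, 0.1188, 0.0427]
tool_rot: [-180.0, -0.0, 20.4]
force: [-0.6, 0.8, 1.0]
grip_width: 0.0626
grasp_force: 10.0
```

```bash
python3 - <<'E'
from h import *
st(); im=env.read_camera("wrist")[:,:,::-1];cv2.imwrite("pics/w5.png",im)
w1=cv2.imread("pics/w1.png")
# dark finger ends in w1 and w5
for n,i in(("w1",w1),("w5",im)):
    m=(i.max(2)<45).astype('uint8')
    for r in(238,242,246,250,255,260,265,270):
        c=np.flatnonzero(m[r,120:440])+120; 
        L=c[c<279];Q=c[c>279];print(n,r,(L.min(),L.max()) if len(L) else None,(Q.min(),Q.max()) if len(Q) else None)
p=np.load("w1.npy",allow_pickle=True).item()
R=Ro.from_euler("xyz",[179.955,.016,19.39],degrees=True);P=np.array([.4279,.0165,.2304])
for s in(0,.02,.03,.04):
  for x in(.0095,-.0095):print(s,x,proj("wrist",P+R.apply([x,-.0435,-s]),p),proj("wrist",P+R.apply([x,.0435,-s]),p))
E
```

```text
6.4 [0.4493 0.1188 0.0427] [-179.9878   -0.0325   20.4138] q [ 31.3   6.9 -51.2 116.7   6.2  59.1 -92.5] F [-0.6  0.8  1. ] grip 0.06258767651244175 10.001092753373086
w1 238 None None
w1 242 (np.int64(187), np.int64(189)) None
w1 246 (np.int64(183), np.int64(199)) (np.int64(360), np.int64(376))
w1 250 (np.int64(179), np.int64(199)) (np.int64(360), np.int64(379))
w1 255 (np.int64(120), np.int64(200)) (np.int64(359), np.int64(439))
w1 260 (np.int64(120), np.int64(200)) (np.int64(359), np.int64(439))
w1 265 (np.int64(127), np.int64(201)) (np.int64(359), np.int64(431))
w1 270 (np.int64(130), np.int64(201)) (np.int64(358), np.int64(399))
w5 238 None None
w5 242 None None
w5 246 (np.int64(205), np.int64(220)) (np.int64(339), np.int64(354))
w5 250 (np.int64(203), np.int64(220)) (np.int64(338), np.int64(356))
w5 255 (np.int64(120), np.int64(221)) (np.int64(338), np.int64(439))
w5 260 (np.int64(120), np.int64(220)) (np.int64(340), np.int64(439))
w5 265 (np.int64(120), np.int64(218)) (np.int64(341), np.int64(439))
w5 270 (np.int64(120), np.int64(217)) (np.int64(341), np.int64(439))
0 0.0095 [212.4997 222.8842] [344.4373 222.9657]
0 -0.0095 [214.345  249.4413] [342.6162 249.5432]
0.02 0.0095 [206.094  233.2723] [350.6498 233.3741]
0.02 -0.0095 [208.443  261.8728] [348.3354 261.9997]
0.03 0.0095 [202.4416 239.2356] [354.1933 239.3508]
0.03 -0.0095 [205.112 268.941] [351.5642 269.084 ]
0.04 0.0095 [198.4358 245.8101] [358.0807 245.9418]
0.04 -0.0095 [201.488  276.6742] [355.0778 276.8367]
```

The finger ends sit about 39 mm short of the reported TCP: the pixel fit in w1 gives s≈0.039, and the first contact at 62.6 mm width agrees. I'll check the declared offset, then regrip lower.

```bash
python3 -c "
from h import *
print(env.grip_point_offset,[a for a in dir(env) if a[0]!='_'])"
```

```text
0.0187 ['PlanningError', 'camera_params', 'get_obs', 'grip_point_offset', 'read_camera', 'sign_off']
```

Emit:
jog_arm:
  motion:
    - {"x": 0,"y": 0,"z": 0,"ax": 0,"ay": 0,"az": 0}
    - {"x": 0,"y": 0,"z": 0,"ax": 0,"ay": 0,"az": 0}
    - {"x": 0,"y": 0,"z": 0,"ax": 0,"ay": 0,"az": 0}
    - {"x": 0,"y": 0,"z": 0,"ax": 0,"ay": 0,"az": 0}
    - {"x": 0,"y": 0,"z": 0,"ax": 0,"ay": 0,"az": 0}
  claw: 1

```text
time_s: 6.95
tool_pos: [0.4491, 0.1182, 0.0424]
tool_rot: [180.0, 0.0, 20.4]
force: [0.5, -0.1, 0.6]
grip_width: 0.0859
grasp_force: 0.0
```

Emit:
jog_arm:
  motion:
    - {"x": 0,"y": 0,"z": 0.7,"ax": 0,"ay": 0,"az": 0}
    - {"x": 0,"y": 0,"z": 0.7,"ax": 0,"ay": 0,"az": 0}
    - {"x": 0,"y": 0,"z": 0.5,"ax": 0,"ay": 0,"az": 0}
    - {"x": 0,"y": 0,"z": 0.5,"ax": 0,"ay": 0,"az": 0}
    - {"x": 0,"y": 0,"z": 0,"ax": 0,"ay": 0,"az": 0}

```text
time_s: 7.45
tool_pos: [0.4483, 0.1183, 0.0175]
tool_rot: [-180.0, 0.1, 20.4]
force: [-1.0, 0.1, -0.4]
grip_width: 0.0868
grasp_force: 0.0
```

Emit:
jog_arm:
  motion:
    - {"x": 0,"y": 0,"z": 0,"ax": 0,"ay": 0,"az": 0}
    - {"x": 0,"y": 0,"z": 0,"ax": 0,"ay": 0,"az": 0}
    - {"x": 0,"y": 0,"z": 0,"ax": 0,"ay": 0,"az": 0}
    - {"x": 0,"y": 0,"z": 0,"ax": 0,"ay": 0,"az": 0}
    - {"x": 0,"y": 0,"z": 0,"ax": 0,"ay": 0,"az": 0}
  claw: 0
  squeeze: 35

```text
time_s: 7.95
tool_pos: [0.4492, 0.1188, 0.0187]
tool_rot: [-180.0, -0.0, 20.4]
force: [-0.8, 2.0, 1.7]
grip_width: 0.0626
grasp_force: 34.9
```

```bash
python3 - <<'E'
from h import *
st(); p=env.camera_params("wrist");im=env.read_camera("wrist")[:,:,::-1];cv2.imwrite("pics/w6.png",im);np.save("w6.npy",p,allow_pickle=True)
# cup features: handle tip, rim front, gate in the column band near handle
h=cv2.cvtColor(im,cv2.COLOR_BGR2HSV);b=((h[...,0]>95)&(h[...,0]<130)&(h[...,1]>90)).astype('uint8');b[:60]=0;b[230:]=0
k,l,s,c=cv2.connectedComponentsWithStats(b);print([(s[i].tolist(),c[i].round(1).tolist()) for i in range(1,k) if s[i,4]>6])
E
```

```text
7.95 [0.4492 0.1188 0.0187] [-179.9837   -0.0255   20.4151] q [ 30.2   9.4 -50.8 118.    8.7  56.3 -94.6] F [-0.8  2.   1.7] grip 0.06262612017258473 34.949420531775104
[([271, 137, 9, 3, 17], [275.2, 137.8])]
```

Emit:
jog_arm:
  motion:
    - {"x": 0,"y": 0,"z": -1,"ax": 0,"ay": 0,"az": 0}
    - {"x": 0,"y": 0,"z": -2,"ax": 0,"ay": 0,"az": 0}
    - {"x": 0,"y": 0,"z": -3,"ax": 0,"ay": 0,"az": 0}
    - {"x": 0,"y": 0,"z": -3,"ax": 0,"ay": 0,"az": 0}
    - {"x": 0,"y": 0,"z": -3,"ax": 0,"ay": 0,"az": 0}

```text
time_s: 8.5
tool_pos: [0.4486, 0.118, 0.1397]
tool_rot: [180.0, 0.0, 20.4]
force: [0.2, -0.4, -1.8]
grip_width: 0.0624
grasp_force: 34.9
```

Emit:
jog_arm:
  motion:
    - {"x": 0,"y": 0,"z": 0,"ax": 0,"ay": 0,"az": 3.5}
    - {"x": 0,"y": 0,"z": 0,"ax": 0,"ay": 0,"az": 3.5}
    - {"x": 0,"y": 0,"z": 0,"ax": 0,"ay": 0,"az": 3.5}
    - {"x": 0,"y": 0,"z": 0,"ax": 0,"ay": 0,"az": 3.5}
    - {"x": 0,"y": 0,"z": 0,"ax": 0,"ay": 0,"az": 3.5}

```text
time_s: 9.0
tool_pos: [0.4487, 0.1179, 0.1386]
tool_rot: [180.0, 0.0, 2.8]
force: [0.0, 0.6, -1.2]
grip_width: 0.0621
grasp_force: 34.9
```

```bash
cat >> h.py <<'E'
def plan(phi,xb,zb,bar,yaw=2.9,dx=0,dz=-.0313):
    "TCP pose that puts the bar at (xb,zb) of the cup frame, cup pitched phi"
    R=Ro.from_euler("xyz",[180,-phi,yaw],degrees=True);P=np.array(bar)-R.apply([xb+dx,0,dz-zb]);return P,[180,-phi,yaw]
E
python3 - <<'E'
from h import *
o=st()
p=np.load("w6.npy",allow_pickle=True).item();a=onz(ray("wrist",275.2,137.8,p),.066)
R=Ro.from_euler("xyz",[180,0,20.415],degrees=True);print("gate in tool",R.inv().apply(a-[.4492,.1188,.0187]))
for phi in(25,35):
  P,r=plan(phi,.09,.011,[.6075,.0754,.235]);print(phi,P);delta(P,r)
E
```

```text
9.0 [0.4487 0.1179 0.1386] [179.9514   0.0206   2.7609] q [  34.7   -1.4  -51.3  110.5   -1.1   70.5 -103.5] F [ 0.   0.6 -1.2] grip 0.06209394889452542 34.94281453080475
gate in tool [ 0.0671 -0.0014 -0.0473]
25 [0.5439 0.0722 0.1586]
shift cm [ 9.2848  5.0305 -2.0001] turn [ 0.0782 25.0207 -0.1263]
35 [0.5581 0.0729 0.1487]
shift cm [10.7081  5.0262 -1.0106] turn [ 0.0896 35.0206 -0.1199]
```

Emit:
jog_arm:
  motion:
    - {"x": 0,"y": 1,"z": 0,"ax": 0,"ay": 5,"az": 0}
    - {"x": 0,"y": 1,"z": 0,"ax": 0,"ay": 5,"az": 0}
    - {"x": 0,"y": 1,"z": 0,"ax": 0,"ay": 5,"az": 0}
    - {"x": 0,"y": 1,"z": 0,"ax": 0,"ay": 5,"az": 0}
    - {"x": 0,"y": 1,"z": 0,"ax": 0,"ay": 5,"az": 0}

```text
time_s: 9.5
tool_pos: [0.4581, 0.0798, 0.1412]
tool_rot: [178.9, -16.8, 2.7]
force: [1.0, -0.4, -1.3]
grip_width: 0.0624
grasp_force: 34.9
```

```bash
python3 - <<'E'
from h import *
o=st()
p=env.camera_params("wrist");print("eye px",proj("wrist",np.array([.6075,.0754,.235]),p),"handle px", "cam",-np.array(p["extrinsics"])[:3,:3].T@np.array(p["extrinsics"])[:3,3])
for phi in(25,35):
  P,r=plan(phi,.09,.011,[.6075,.0754,.235]);print(phi,P);delta(P,r)
E
```

```text
9.5 [0.4581 0.0798 0.1412] [178.8906 -16.8158   2.6973] q [   5.   -17.   -19.2  125.2   -1.4   54.6 -101. ] F [ 1.  -0.4 -1.3] grip 0.06235709294676749 34.944040045375004
eye px [303.4501 -57.6168] handle px cam [0.4729 0.0838 0.3554]
25 [0.5439 0.0722 0.1586]
shift cm [8.6678 1.1494 0.8245] turn [ 1.1799  8.1858 -0.1103]
35 [0.5581 0.0729 0.1487]
shift cm [9.7435 1.1181 2.1835] turn [ 1.189  18.1854 -0.0071]
```

```bash
cat > fit.py <<'E'
from fk import *
np.set_printoptions(precision=4,suppress=True)
D+=[([30.2,9.4,-50.8,118,8.7,56.3,-94.6],[.4492,.1188,.0187],[180,0,20.4151]),([34.7,-1.4,-51.3,110.5,-1.1,70.5,-103.5],[.4487,.1179,.1386],[179.95,.02,2.76]),([5,-17,-19.2,125.2,-1.4,54.6,-101],[.4581,.0798,.1412],[178.89,-16.816,2.697])]
s=(-1,-1,-1,-1)
def f(v): return np.concatenate([np.r_[(fk(q,s,v[:2],v[2:])[0]-p),.3*(fk(q,s,v[:2],v[2:])[1].inv()*Ro.from_euler("xyz",r,degrees=True)).as_rotvec()] for q,p,r in D]+[1e-4*(v[2:]-[.3,.5,0,0,.5,0,.4])])
V=least_squares(f,[-2.5,87.5,.3,.5,0,0,.5,0,.4],x_scale=[50,50]+[.1]*7)
if __name__=="__main__":
    from h import plan
    print(V.x);print((V.fun[:36]*1000).round(1))
    lo=np.array([-163,-17,-79,3.3,-89,5.5,-154.]);hi=np.array([163,119,71,140,269,117.5,154.])
    for phi in(20,25,30,35,40,45,50):
      for xb,zb in((.09,.011),(.044,.011),(.05,.029)):
        P,r=plan(phi,xb,zb,[.6075,.0754,.235]);Rt=Ro.from_euler("xyz",r,degrees=True);b=9
        for q0 in([5,-15,-19,120,0,50,-100],[30,-10,-50,120,0,50,-100],[-20,0,20,120,0,30,-80],[35,5,-70,125,20,40,-110],[-40,0,60,120,0,30,-60]):
          g=lambda q:np.r_[fk(q,s,V.x[:2],V.x[2:])[0]-P,.3*(fk(q,s,V.x[:2],V.x[2:])[1].inv()*Rt).as_rotvec()]
          z=least_squares(g,q0,bounds=(lo,hi),x_scale=50)
          if np.abs(z.fun).max()<b:b=np.abs(z.fun).max();qb=z.x
        print(phi,xb,zb,P,"err",round(b*1000,1),qb.round(0))
E
python3 fit.py
```

```text
[-2.6637 87.376   0.2892  0.487   0.0004  0.0197  0.5188  0.0087  0.4447]
[-3.6 -0.5 -0.4 -0.  -0.  -0.2  0.3  3.3  0.6  0.3  0.  -0.3  2.5  3.5
 -0.9  0.1  0.3  0.3 -1.8 -1.3  2.4 -0.2 -0.2  0.1  1.8 -0.8 -0.   0.1
  0.5 -0.4  0.4  1.8 -1.7  3.9  0.3  0.5]
20 0.09 0.011 [0.5375 0.0719 0.1645] err 0.0 [ 45. -17. -48. 119. -16.  53. -84.]
20 0.044 0.011 [0.5807 0.074  0.1802] err 0.0 [ -39.   -6.   26.  113.    7.   53. -103.]
20 0.05 0.029 [0.5812 0.0741 0.1612] err 0.0 [ 51.  -9. -58. 114. -10.  51. -90.]
25 0.09 0.011 [0.5439 0.0722 0.1586] err 0.0 [ 16. -15. -24. 123.  -6.  45. -93.]
25 0.044 0.011 [0.5855 0.0743 0.1781] err 0.0 [ 33. -12. -40. 118.  -9.  47. -90.]
25 0.05 0.029 [0.5877 0.0744 0.1592] err 0.0 [ -46.   -9.   31.  119.   12.   45. -108.]
30 0.09 0.011 [0.5508 0.0725 0.1534] err 0.0 [ -38.  -17.   21.  128.   18.   39. -115.]
30 0.044 0.011 [0.5906 0.0745 0.1764] err 0.0 [ -34.  -12.   19.  122.   13.   40. -109.]
30 0.05 0.029 [0.5944 0.0747 0.1578] err 0.0 [ -41.  -11.   25.  123.   15.   38. -111.]
35 0.09 0.011 [0.5581 0.0729 0.1487] err 1.8 [ -14.  -17.    0.  1
[... 278 characters left out ...]
0 0.044 0.011 [0.601  0.0751 0.1743] err 0.0 [ -26.  -16.   10.  131.   20.   27. -117.]
40 0.05 0.029 [0.608  0.0754 0.1567] err 0.0 [ 23. -16. -31. 132. -13.  23. -87.]
45 0.09 0.011 [0.5738 0.0737 0.1414] err 7.9 [ -17.  -17.    0.  140.   33.   16. -133.]
45 0.044 0.011 [0.6063 0.0753 0.174 ] err 1.5 [ -15.  -17.    0.  135.   21.   19. -119.]
45 0.05 0.029 [0.6148 0.0758 0.157 ] err 0.0 [ 18. -17. -28. 135. -12.  15. -89.]
50 0.09 0.011 [0.5821 0.0741 0.1389] err 17.3 [  -2.  -17.  -13.  140.   21.   11. -122.]
50 0.044 0.011 [0.6116 0.0756 0.1741] err 3.6 [ -17.  -17.    0.  139.   45.   12. -144.]
50 0.05 0.029 [0.6215 0.0761 0.1579] err 0.0 [   3.  -15.  -17.  139.   25.    7. -125.]
```

Emit:
jog_arm:
  motion:
    - {"x": 2.7,"y": 0.4,"z": 0.6,"ax": 0.6,"ay": 0,"az": 0}
    - {"x": 2.7,"y": 0.4,"z": 0.6,"ax": 0.6,"ay": 1,"az": 0}
    - {"x": 2.7,"y": 0.3,"z": 0.6,"ax": 0,"ay": 4,"az": 0}
    - {"x": 0,"y": 0,"z": 0,"ax": 0,"ay": 4,"az": 0}
    - {"x": 0,"y": 0,"z": 0,"ax": 0,"ay": 4,"az": 0}

```text
time_s: 10.0
tool_pos: [0.5413, 0.0742, 0.1468]
tool_rot: [-179.8, -29.7, 2.8]
force: [-0.3, 0.0, -2.4]
grip_width: 0.0622
grasp_force: 34.9
```

Emit:
jog_arm:
  motion:
    - {"x": 0,"y": 0,"z": 0,"ax": 0,"ay": 0,"az": 0}
    - {"x": 0,"y": 0,"z": 0,"ax": 0,"ay": 0,"az": 0}
    - {"x": 0,"y": 0,"z": 0,"ax": 0,"ay": 0,"az": 0}
    - {"x": 0,"y": 0,"z": 0,"ax": 0,"ay": 0,"az": 0}
    - {"x": 0,"y": 0,"z": 0,"ax": 0,"ay": 0,"az": 0}

```text
time_s: 10.5
tool_pos: [0.5421, 0.0745, 0.1475]
tool_rot: [-179.8, -29.7, 2.8]
force: [0.1, 0.3, -2.1]
grip_width: 0.0624
grasp_force: 34.9
```

```bash
python3 - <<'E'
from h import *
o=st()
p=env.camera_params("wrist");im=env.read_camera("wrist")[:,:,::-1];cv2.imwrite("pics/w7.png",im);np.save("w7.npy",p,allow_pickle=True)
e=proj("wrist",np.array([.6075,.0754,.235]),p);print("eye px",e)
def red(im):
    h=cv2.cvtColor(np.ascontiguousarray(im),cv2.COLOR_BGR2HSV);m=(((h[...,0]<8)|(h[...,0]>172))&(h[...,1]>120)&(h[...,2]>50)).astype('uint8')
    k,l,s,c=cv2.connectedComponentsWithStats(m);return [(s[i].tolist(),c[i].round(1).tolist()) for i in range(1,k) if s[i,4]>8]
print(red(im))
for phi in(30,):
  P,r=plan(phi,.09,.011,[.6075,.0754,.235]);print(phi,P);delta(P,r)
s=env.read_camera("scene")[:,:,::-1];cv2.imwrite("pics/scene2.png",s)
h=cv2.cvtColor(np.ascontiguousarray(s),cv2.COLOR_BGR2HSV);m=((h[...,0]>95)&(h[...,0]<130)&(h[...,1]>90)).astype('uint8')
k,l,t,c=cv2.connectedComponentsWithStats(m);print([(t[i].tolist(),c[i].round(1).tolist()) for i in range(1,k) if t[i,4]>4])
R=Ro.from_euler("xyz",o["tool_rot"],degrees=True)
for v in([.069,0,-.0313-.012],[.0655,0,-.0313-.023],[0,0,-.0813]):
  Q=o["tool_pos"]+R.apply(v);print(v,Q,"scene",proj("scene",Q),"wrist",proj("wrist",Q,p))
A=cv2.resize(s[170:250,280:360],(400,400),interpolation=cv2.INTER_CUBIC);B=cv2.resize(im[0:200,180:380],(400,400),interpolation=cv2.INTER_CUBIC)
cv2.imwrite("pics/c7.png",np.clip(np.hstack([A,B])*1.6,0,255).astype('uint8'))
E
```

```text
10.5 [0.5421 0.0745 0.1475] [-179.8339  -29.6993    2.7951] q [  6.2 -15.7 -18.1 128.   -0.3  37.6 -99.6] F [ 0.1  0.3 -2.1] grip 0.06240533550218495 34.94589804919087
eye px [283.0603  70.2672]
[([233, 0, 113, 72, 2914], [288.8, 36.5]), ([553, 84, 7, 22, 124], [556.4, 95.5])]
30 [0.5508 0.0725 0.1534]
shift cm [ 1.0589  0.2399 -0.094 ] turn [-0.1124  0.3139 -0.0874]
[([380, 237, 60, 55, 2559], [409.4, 264.4]), ([0, 356, 22, 32, 424], [7.7, 369.3])]
[0.069, 0, -0.043300000000000005] [0.5806 0.0763 0.2193] scene [312.3346 224.1219] wrist [278.4936 134.2748]
[0.0655, 0, -0.0543] [0.5721 0.0758 0.2271] scene [313.4688 218.4136] wrist [278.4087 143.1651]
[0, 0, -0.0813] [0.5019 0.0723 0.2182] scene [318.8553 192.9962] wrist [278.3247 304.216 ]
```

The last picture is kept for the final check. I'll measure the eye's bar and the handle tip from masks and profiles.

```bash
python3 - <<'E'
from h import *
im=cv2.imread("pics/w7.png");p=np.load("w7.npy",allow_pickle=True).item()
h=cv2.cvtColor(im,cv2.COLOR_BGR2HSV);m=(((h[...,0]<8)|(h[...,0]>172))&(h[...,1]>120)&(h[...,2]>50)).astype('uint8')
for c in range(240,345,10):
    r=np.flatnonzero(m[:110,c]);g=np.split(r,np.flatnonzero(np.diff(r)>2)+1);print(c,[(x[0],x[-1]) for x in g if len(x)],end=" ")
print()
for r in(55,60,64,68):
    c=np.flatnonzero(m[r,200:400])+200;print(r,c.min(),c.max())
# handle: grey profile down column 278
g=im.mean(2);print("col278 rows100-200",g[100:200:4,276:281].mean(1).round(0).astype(int).tolist())
print("row150",g[148:152,240:320:3].mean(0).round(0).astype(int).tolist())
print("row190",g[188:192,240:320:3].mean(0).round(0).astype(int).tolist())
b=((h[...,0]>95)&(h[...,0]<130)&(h[...,1]>70)).astype('uint8')[90:200,230:330];q=np.argwhere(b);print("blue",len(q),q.mean(0)+[90,230] if len(q) else "",q.min(0)+[90,230] if len(q) else "",q.max(0)+[90,230] if len(q) else "")
E
```

```text
240 [(np.int64(14), np.int64(57))] 250 [(np.int64(5), np.int64(22)), (np.int64(51), np.int64(63))] 260 [(np.int64(0), np.int64(13)), (np.int64(57), np.int64(69))] 270 [(np.int64(0), np.int64(5)), (np.int64(61), np.int64(71))] 280 [(np.int64(0), np.int64(4)), (np.int64(61), np.int64(71))] 290 [(np.int64(0), np.int64(4)), (np.int64(61), np.int64(71))] 300 [(np.int64(0), np.int64(4)), (np.int64(61), np.int64(71))] 310 [(np.int64(0), np.int64(5)), (np.int64(61), np.int64(71))] 320 [(np.int64(0), np.int64(14)), (np.int64(55), np.int64(67))] 330 [(np.int64(6), np.int64(24)), (np.int64(37), np.int64(62))] 340 [(np.int64(16), np.int64(47))] 
55 239 338
60 245 333
64 251 327
68 258 319
col278 rows100-200 [151, 126, 151, 153, 150, 153, 154, 114, 145, 71, 90, 130, 131, 137, 150, 151, 151, 153, 153, 156, 146, 150, 150, 149, 149]
row150 [150, 149, 137, 143, 143, 144, 143, 150, 146, 107, 126, 134, 135, 130, 115, 144, 136, 143, 144, 142, 142, 148, 149, 137, 142, 143, 144]
row190 [154, 156, 155, 154, 154, 149, 117, 116, 114, 106, 133, 145, 152, 149, 136, 119, 142, 144, 151, 152, 152, 152, 153, 152, 152, 152, 152]
blue 20 [137.85 275.25] [137 271] [139 279]
```

```bash
python3 - <<'E'
from h import *
p=np.load("w7.npy",allow_pickle=True).item();o=env.get_obs();R=Ro.from_euler("xyz",o["tool_rot"],degrees=True)
w=ray("wrist",288.7,66.2,p);t=ray("top",260.5,195.5);s=ray("scene",310.5,232)
for n,a in(("wt",(w,t)),("ws",(w,s)),("wts",(w,t,s))):
    B,e=tri(*a);print(n,B,np.round(e,4),"tool",R.inv().apply(B-o["tool_pos"]))
B=onz(w,.235);print("z.235",B,"tool",R.inv().apply(B-o["tool_pos"]),"dist",np.linalg.norm(B-w[0]))
# gate/nose: intersect ray with the plane tool z = const
for (u,v),z in (((275.25,137.8),-.0493),((274.5,150),-.0725)):
    q=ray("wrist",u,v,p);a=R.inv().apply(q[0]-o["tool_pos"]);d=R.inv().apply(q[1]);print("handle",a+d*(z-a[2])/d[2])
E
```

```text
wt [0.60683383 0.07238777 0.23908074] [0.0004 0.0004] tool [ 0.10182961  0.00510463 -0.0477152 ]
ws [0.60922465 0.07518657 0.23604926] [0.0024 0.0024] tool [ 0.1025216   0.00243673 -0.04382385]
wts [0.60845019 0.07418788 0.23561983] [0.0017 0.0022 0.0034] tool [ 0.1015946   0.00339637 -0.04386066]
z.235 [0.61020238 0.07282604 0.235     ] tool [ 0.10275041  0.0048459  -0.04249248] dist 0.16043999596706884
handle [ 0.06804026 -0.00151231 -0.0493    ]
handle [ 0.06453126 -0.00150108 -0.0725    ]
```

Emit:
jog_arm:
  motion:
    - {"x": 0.5,"y": 0.3,"z": 0,"ax": 0,"ay": 0,"az": 0}
    - {"x": 0.6,"y": 0.3,"z": 0.1,"ax": 0,"ay": 1,"az": 0}
    - {"x": 0.6,"y": 0,"z": 0.15,"ax": 0,"ay": 1.5,"az": 0}
    - {"x": 0,"y": 0,"z": 0.15,"ax": 0,"ay": 1.5,"az": 0}
    - {"x": 0,"y": 0,"z": 0,"ax": 0,"ay": 0,"az": 0}

```text
time_s: 11.1
tool_pos: [0.5579, 0.0687, 0.1512]
tool_rot: [-179.9, -33.6, 2.8]
force: [0.6, -0.1, -2.2]
grip_width: 0.062
grasp_force: 34.9
```

```bash
cat > look.py <<'E'
import sys
from h import *
o=st();p=env.camera_params("wrist");im=np.ascontiguousarray(env.read_camera("wrist")[:,:,::-1]);cv2.imwrite(f"pics/{sys.argv[1]}.png",im)
R=Ro.from_euler("xyz",o["tool_rot"],degrees=True);print("bar in tool",R.inv().apply(np.array([.609,.0735,.2365])-o["tool_pos"]),"px",proj("wrist",np.array([.609,.0735,.2365]),p))
h=cv2.cvtColor(im,cv2.COLOR_BGR2HSV);m=(((h[...,0]<8)|(h[...,0]>172))&(h[...,1]>120)&(h[...,2]>50)).astype('uint8')
for c in range(255,325,8):
    r=np.flatnonzero(m[:170,c]);g=np.split(r,np.flatnonzero(np.diff(r)>2)+1);print(c,[(int(x[0]),int(x[-1])) for x in g if len(x)],end=" ")
print()
q=np.argwhere(m[:170,200:400]);print("red cols",q[:,1].min()+200,q[:,1].max()+200)
b=((h[...,0]>95)&(h[...,0]<130)&(h[...,1]>70)).astype('uint8')[90:220,230:330];q=np.argwhere(b);print("blue",len(q),q.mean(0)+[90,230] if len(q) else "")
E
python3 look.py w8
```

```text
11.1 [0.5579 0.0687 0.1512] [-179.8661  -33.6354    2.7861] q [  6.1 -16.3 -17.4 129.8   0.3  32.5 -99.5] F [ 0.6 -0.1 -2.2] grip 0.062007668112342616 34.94595512645901
bar in tool [ 0.09   -0.0024 -0.0426] px [273.4386  91.2039]
255 [(25, 30), (87, 96)] 263 [(25, 30), (87, 96)] 271 [(25, 30), (86, 96)] 279 [(24, 29), (86, 96)] 287 [(24, 29), (86, 96)] 295 [(24, 32), (86, 96)] 303 [(24, 39), (82, 94)] 311 [(29, 46), (77, 89)] 319 [(36, 84)] 
red cols 218 329
blue 23 [138.0435 275.5217]
```

Emit:
jog_arm:
  motion:
    - {"x": 0.4,"y": -0.1,"z": -0.2,"ax": 0,"ay": 0,"az": 0}
    - {"x": 0.5,"y": 0,"z": 0,"ax": 0,"ay": 0,"az": 0}
    - {"x": 0.5,"y": 0,"z": 0,"ax": 0,"ay": 0,"az": 0}
    - {"x": 0.3,"y": 0,"z": 0,"ax": 0,"ay": 0,"az": 0}
    - {"x": 0.3,"y": 0,"z": 0,"ax": 0,"ay": 0,"az": 0}

```text
time_s: 11.65
tool_pos: [0.5742, 0.071, 0.1649]
tool_rot: [-179.8, -33.7, 2.8]
force: [-2.6, 0.5, -2.0]
grip_width: 0.0623
grasp_force: 34.9
```

Emit:
jog_arm:
  motion:
    - {"x": 0.2,"y": 0,"z": 0,"ax": 0,"ay": 0,"az": 0}
    - {"x": 0.2,"y": 0,"z": 0,"ax": 0,"ay": 0,"az": 0}
    - {"x": 0.2,"y": 0,"z": 0,"ax": 0,"ay": 0,"az": 0}
    - {"x": 0.2,"y": 0,"z": 0,"ax": 0,"ay": 0,"az": 0}
    - {"x": 0,"y": 0,"z": 0,"ax": 0,"ay": 0,"az": 0}

```text
time_s: 12.15
tool_pos: [0.5805, 0.0713, 0.169]
tool_rot: [-179.8, -33.6, 2.8]
force: [-2.1, -0.3, -3.1]
grip_width: 0.0624
grasp_force: 34.9
```

```bash
python3 look.py w9
```

```text
12.15 [0.5805 0.0713 0.169 ] [-179.8466  -33.6486    2.794 ] q [  6.5 -14.1 -17.6 126.    1.1  34.1 -99.7] F [-2.1 -0.3 -3.1] grip 0.0623742433876751 34.94658990588505
bar in tool [ 0.0612 -0.0009 -0.0403] px [276.6148 149.8263]
255 [(91, 105), (144, 155)] 263 [(91, 103), (145, 154)] 271 [(70, 104)] 279 [(70, 103)] 287 [(70, 70), (90, 103), (144, 154)] 295 [(90, 103), (144, 154)] 303 [(93, 108), (144, 153)] 311 [(99, 109), (144, 150)] 319 [(104, 109), (145, 146)] 
red cols 228 325
blue 0
```

The force is about 2.5 N, matching the gate spring, and the nose has passed over the bar. I'll keep pushing.

Emit:
jog_arm:
  motion:
    - {"x": 0.3,"y": 0,"z": 0,"ax": 0,"ay": 0,"az": 0}
    - {"x": 0.3,"y": 0,"z": 0,"ax": 0,"ay": 0,"az": 0}
    - {"x": 0.3,"y": 0,"z": 0,"ax": 0,"ay": 0,"az": 0}
    - {"x": 0.2,"y": 0,"z": 0,"ax": 0,"ay": 0,"az": 0}
    - {"x": 0,"y": 0,"z": 0,"ax": 0,"ay": 0,"az": 0}

```text
time_s: 12.7
tool_pos: [0.59, 0.0717, 0.1753]
tool_rot: [-179.8, -33.7, 2.8]
force: [-1.4, 0.2, -6.2]
grip_width: 0.0624
grasp_force: 34.9
```

Emit:
jog_arm:
  motion:
    - {"x": 0.3,"y": 0,"z": 0,"ax": 0,"ay": 0,"az": 0}
    - {"x": 0.3,"y": 0,"z": 0,"ax": 0,"ay": 0,"az": 0}
    - {"x": 0.1,"y": 0,"z": 0,"ax": 0,"ay": 0,"az": 0}
    - {"x": 0,"y": 0,"z": 0,"ax": 0,"ay": 0,"az": 0}
    - {"x": 0,"y": 0,"z": 0,"ax": 0,"ay": 0,"az": 0}

```text
time_s: 13.2
tool_pos: [0.5959, 0.072, 0.1794]
tool_rot: [-179.8, -33.7, 2.8]
force: [-1.1, -0.1, -5.8]
grip_width: 0.0624
grasp_force: 34.9
```

```bash
python3 look.py w10
```

```text
13.2 [0.5959 0.072  0.1794] [-179.841   -33.7194    2.7904] q [  6.8 -12.6 -17.6 123.7   1.6  34.9 -99.8] F [-1.1 -0.1 -5.8] grip 0.06237917558620213 34.94514192425413
bar in tool [ 0.0427 -0.0009 -0.0402] px [276.6978 186.4294]
255 [(139, 152)] 263 [(138, 151)] 271 [(129, 151)] 279 [(130, 151)] 287 [(138, 151)] 295 [(138, 151)] 303 [(140, 155)] 311 [(145, 159)] 319 [(150, 169)] 
red cols 224 330
blue 0
```

Emit:
jog_arm:
  motion:
    - {"x": 0,"y": 0,"z": 0.4,"ax": 0,"ay": 0,"az": 0}
    - {"x": 0,"y": 0,"z": 0.4,"ax": 0,"ay": 0,"az": 0}
    - {"x": 0,"y": 0,"z": 0.4,"ax": 0,"ay": 0,"az": 0}
    - {"x": 0,"y": 0,"z": 0.3,"ax": 0,"ay": 0,"az": 0}
    - {"x": 0,"y": 0,"z": 0,"ax": 0,"ay": 0,"az": 0}

```text
time_s: 13.75
tool_pos: [0.6051, 0.0727, 0.1677]
tool_rot: [-179.8, -33.8, 2.8]
force: [-1.1, -0.9, -2.2]
grip_width: 0.0621
grasp_force: 34.9
```

```bash
python3 look.py w11
```

```text
13.75 [0.6051 0.0727 0.1677] [-179.823   -33.8133    2.7896] q [   7.1  -10.6  -18.1  123.6    2.7   33.  -100.7] F [-1.1 -0.9 -2.2] grip 0.06205539198020676 34.94586237764452
bar in tool [ 0.0416 -0.0008 -0.055 ] px [276.7693 195.3389]
255 [(144, 159)] 263 [(144, 159)] 271 [(135, 159)] 279 [(135, 159)] 287 [(134, 159)] 295 [(143, 159)] 303 [(144, 161)] 311 [(149, 165)] 319 [(153, 169)] 
red cols 218 336
blue 0
```

Emit:
jog_arm:
  motion:
    - {"x": -0.3,"y": 0,"z": 0.1,"ax": 0,"ay": 0,"az": 0}
    - {"x": -0.4,"y": 0,"z": 0.1,"ax": 0,"ay": 0,"az": 0}
    - {"x": -0.4,"y": 0,"z": 0,"ax": 0,"ay": 0,"az": 0}
    - {"x": -0.1,"y": 0,"z": 0,"ax": 0,"ay": 0,"az": 0}
    - {"x": 0,"y": 0,"z": 0,"ax": 0,"ay": 0,"az": 0}

```text
time_s: 14.3
tool_pos: [0.5949, 0.072, 0.1585]
tool_rot: [-179.9, -33.7, 2.8]
force: [0.5, -0.1, -1.8]
grip_width: 0.0625
grasp_force: 34.9
```

```bash
python3 look.py w12; python3 - <<'E'
from h import *
im=cv2.imread("pics/w12.png");h=cv2.cvtColor(im,cv2.COLOR_BGR2HSV)
# bluish pixels around the gate, relaxed
b=((h[...,0]>95)&(h[...,0]<135)&(h[...,1]>60)&(h[...,2]<120)).astype('uint8');b[:90]=0;b[250:]=0;b[:,:220]=0;b[:,340:]=0
k,l,s,c=cv2.connectedComponentsWithStats(b);print([(s[i].tolist(),c[i].round(1).tolist()) for i in range(1,k) if s[i,4]>4])
E
```

```text
14.3 [0.5949 0.072  0.1585] [-179.8564  -33.7007    2.8046] q [   7.   -11.4  -18.2  125.3    2.5   32.2 -100.8] F [ 0.5 -0.1 -1.8] grip 0.0625459501924969 34.94590273563517
bar in tool [ 0.0551 -0.0009 -0.057 ] px [276.3535 166.8944]
255 [(104, 120)] 263 [(83, 83), (104, 119)] 271 [(83, 119)] 279 [(83, 119)] 287 [(82, 119)] 295 [(104, 119)] 303 [(104, 122)] 311 [(109, 127)] 319 [(115, 133)] 
red cols 215 338
blue 16 [137.5625 275.    ]
[([271, 137, 9, 2, 16], [275.0, 137.6])]
```

The blue gate is back at its shut pixel (275,137.6), now with the bar inside the handle, so it has snapped shut. I'll pitch the cup about the bar toward its hanging lean.

Emit:
jog_arm:
  motion:
    - {"x": 0.24,"y": 0,"z": 0.34,"ax": 0,"ay": 3,"az": 0}
    - {"x": 0.24,"y": 0,"z": 0.34,"ax": 0,"ay": 3,"az": 0}
    - {"x": 0.24,"y": 0,"z": 0.34,"ax": 0,"ay": 3,"az": 0}
    - {"x": 0.24,"y": 0,"z": 0.34,"ax": 0,"ay": 3,"az": 0}
    - {"x": 0,"y": 0,"z": 0,"ax": 0,"ay": 0,"az": 0}

```text
time_s: 14.85
tool_pos: [0.6115, 0.0732, 0.1547]
tool_rot: [-179.9, -45.9, 2.8]
force: [0.0, 2.3, 1.1]
grip_width: 0.0621
grasp_force: 34.9
```

```bash
python3 look.py w13
```

```text
14.85 [0.6115 0.0732 0.1547] [-179.8558  -45.8723    2.836 ] q [  11.1  -14.3  -23.2  134.6    9.    13.5 -108.8] F [0.  2.3 1.1] grip 0.06214335551539478 34.946769867965486
bar in tool [ 0.0569 -0.0006 -0.0587] px [277.0223 163.4993]
255 [(84, 96), (158, 169)] 263 [(84, 94), (158, 169)] 271 [(36, 42), (84, 94)] 279 [(37, 42), (84, 94)] 287 [(36, 41), (84, 94), (158, 169)] 295 [(84, 94), (158, 169)] 303 [(84, 99), (157, 169)] 311 [(86, 106), (152, 165)] 319 [(93, 113), (146, 161)] 
red cols 217 338
blue 20 [137.85 275.25]
```

Emit:
jog_arm:
  motion:
    - {"x": 0,"y": 0,"z": 0,"ax": 0,"ay": 0,"az": 0}
    - {"x": 0,"y": 0,"z": 0,"ax": 0,"ay": 0,"az": 0}
    - {"x": 0,"y": 0,"z": 0,"ax": 0,"ay": 0,"az": 0}
    - {"x": 0,"y": 0,"z": 0,"ax": 0,"ay": 0,"az": 0}
    - {"x": 0,"y": 0,"z": 0,"ax": 0,"ay": 0,"az": 0}
  claw: 1

```text
time_s: 15.4
tool_pos: [0.6111, 0.0729, 0.1539]
tool_rot: [-179.8, -45.7, 2.7]
force: [0.1, -0.8, -0.8]
grip_width: 0.0857
grasp_force: 0.0
```

Emit:
jog_arm:
  motion:
    - {"x": 0,"y": 0,"z": 0,"ax": 0,"ay": 0,"az": 0}
    - {"x": 0,"y": 0,"z": 0,"ax": 0,"ay": 0,"az": 0}
    - {"x": 0,"y": 0,"z": 0,"ax": 0,"ay": 0,"az": 0}
    - {"x": 0,"y": 0,"z": 0,"ax": 0,"ay": 0,"az": 0}
    - {"x": 0,"y": 0,"z": 0,"ax": 0,"ay": 0,"az": 0}

```text
time_s: 15.9
tool_pos: [0.611, 0.0729, 0.1538]
tool_rot: [-179.8, -45.7, 2.7]
force: [0.3, -0.3, -0.1]
grip_width: 0.087
grasp_force: 0.0
```

```bash
python3 look.py w14
```

```text
15.9 [0.611  0.0729 0.1538] [-179.8145  -45.6962    2.7446] q [  11.   -14.3  -23.1  134.6    9.    13.7 -108.8] F [ 0.3 -0.3 -0.1] grip 0.08696390067350461 0.0
bar in tool [ 0.0578 -0.0009 -0.0592] px [276.2685 161.7383]
255 [(81, 93), (156, 168)] 263 [(81, 92), (156, 168)] 271 [(34, 38), (81, 92)] 279 [(34, 38), (81, 92)] 287 [(33, 38), (81, 92), (156, 168)] 295 [(81, 92), (156, 168)] 303 [(81, 97), (155, 167)] 311 [(84, 104), (150, 163)] 319 [(92, 112), (143, 159)] 
red cols 216 338
blue 202 [127.2921 273.1436]
```

The cup is released and nothing presses on the gripper. Now I withdraw backwards while easing the tilt, to stay clear of the joint-2 limit.

Emit:
jog_arm:
  motion:
    - {"x": -0.3,"y": 0,"z": -0.8,"ax": 0,"ay": -2,"az": 0}
    - {"x": -0.6,"y": 0,"z": -1.2,"ax": 0,"ay": -3.5,"az": 0}
    - {"x": -0.6,"y": 0,"z": -1.2,"ax": 0,"ay": -4,"az": 0}
    - {"x": -0.6,"y": 0,"z": -1.2,"ax": 0,"ay": -5,"az": 0}
    - {"x": -0.6,"y": 0,"z": -1.2,"ax": 0,"ay": -5,"az": 0}

```text
time_s: 16.45
tool_pos: [0.5542, 0.0701, 0.181]
tool_rot: [-179.9, -26.0, 2.8]
force: [1.3, 0.8, -0.5]
grip_width: 0.0868
grasp_force: 0.0
```

```bash
python3 look.py w15
```

```text
16.45 [0.5542 0.0701 0.181 ] [-179.8506  -26.0324    2.8383] q [  3.4 -13.2 -14.2 120.9   0.5  46.1 -98.6] F [ 1.3  0.8 -0.5] grip 0.08684016088444296 0.0
bar in tool [ 0.0737 -0.0007 -0.0258] px [277.2475 123.9997]
255 [(76, 90)] 263 [(75, 86)] 271 [(62, 87)] 279 [(63, 87)] 287 [(74, 86)] 295 [(75, 87)] 303 [(78, 91)] 311 [(83, 96)] 319 [(88, 105)] 
red cols 228 328
blue 124 [ 95.7097 274.4516]
```

Emit:
jog_arm:
  motion:
    - {"x": -0.8,"y": 0,"z": -1.2,"ax": 0,"ay": -4,"az": 0}
    - {"x": -0.8,"y": 0,"z": -1.5,"ax": 0,"ay": -4,"az": 0}
    - {"x": -0.8,"y": 0,"z": -1.5,"ax": 0,"ay": -4,"az": 0}
    - {"x": -0.8,"y": 0,"z": -1.5,"ax": 0,"ay": -4,"az": 0}
    - {"x": -0.8,"y": 0,"z": -1.5,"ax": 0,"ay": -4,"az": 0}

```text
time_s: 17.0
tool_pos: [0.4951, 0.0668, 0.2362]
tool_rot: [-179.9, -6.1, 2.9]
force: [-0.2, 0.9, -0.2]
grip_width: 0.0867
grasp_force: 0.0
```

Emit:
jog_arm:
  motion:
    - {"x": -1,"y": 0,"z": -1,"ax": 0,"ay": 0,"az": 0}
    - {"x": -2,"y": 0,"z": -1,"ax": 0,"ay": 0,"az": 0}
    - {"x": -2,"y": 0,"z": -1,"ax": 0,"ay": 0,"az": 0}
    - {"x": -1,"y": 0,"z": 0,"ax": 0,"ay": 0,"az": 0}
    - {"x": 0,"y": 0,"z": 0,"ax": 0,"ay": 0,"az": 0}

```text
time_s: 17.5
tool_pos: [0.4316, 0.0635, 0.2592]
tool_rot: [-179.9, -6.3, 2.9]
force: [0.7, -0.2, -0.4]
grip_width: 0.0869
grasp_force: 0.0
```

```bash
python3 - <<'E'
from h import *
st();s=[];w=[];t=[]
for i in range(4):
    s.append(env.read_camera("scene")[:,:,::-1].astype(float));w.append(env.read_camera("wrist")[:,:,::-1].astype(float))
    for _ in range(2): env.read_camera("top")
s0=cv2.imread("pics/scene0.png").astype(float)
print("motion scene",[(np.abs(a-s[-1]).max(2)[170:270,270:380]>50).sum() for a in s],"wrist",[(np.abs(a-w[-1]).max(2)[:200]>60).sum() for a in w])
print("whisk diff",(np.abs(s[-1]-s0).max(2)[185:290,195:255]>50).sum(),"bowl/pans",(np.abs(s[-1]-s0).max(2)[160:340,60:300]>60).sum())
A=cv2.resize(s[-1][150:270,180:380],(800,400)[:2],interpolation=cv2.INTER_CUBIC)[:300] if 0 else cv2.resize(s[-1][165:255,220:370],(500,300),interpolation=cv2.INTER_CUBIC)
W=cv2.resize(w[-1],(400,300));T=cv2.resize(env.read_camera("top")[:,:,::-1].astype(float),(400,300))
S=cv2.resize(s[-1],(300,300))
cv2.imwrite("pics/final.png",np.clip(np.vstack([np.hstack([A,S]),np.hstack([W,T])])*1.5,0,255).astype('uint8'));cv2.imwrite("pics/w16.png",w[-1])
E
```

```text
17.5 [0.4316 0.0635 0.2592] [-179.9085   -6.3116    2.8654] q [  3.3 -14.8 -13.  108.8  -2.7  79.4 -96.2] F [ 0.7 -0.2 -0.4] grip 0.08687730012048818 0.0
motion scene [np.int64(0), np.int64(0), np.int64(0), np.int64(0)] wrist [np.int64(0), np.int64(0), np.int64(0), np.int64(0)]
whisk diff 0 bowl/pans 0[ WARN:0@7.500] global loadsave.cpp:1063 imwrite_ Unsupported depth image for selected encoder is fallbacked to CV_8U.
```

View pics/final.png

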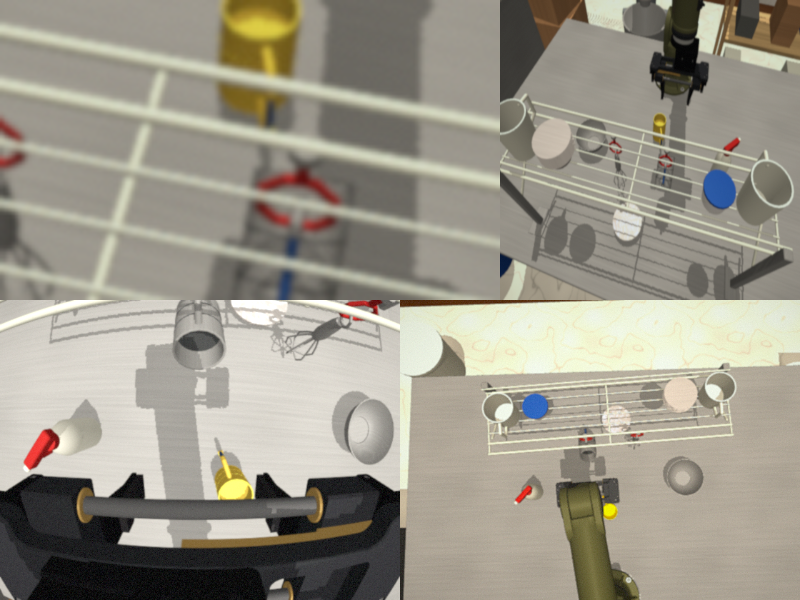

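The final view shows the cup hanging from the empty eye, with the blue gate a straight shut bar below the loop (top-left panel, about (290,265)). Nothing moves between frames, the whisk and bench things are unchanged, and the gripper is clear.

```bash
python3 -c "
from h import *
print(env.sign_off())"
```

```text
the job is handed in; nothing more can be done
None
```

The steel cup hangs still from the empty eye with its gate shut and the whisk and bench things undisturbed in the last camera views; the job was handed in at about 18 s, with no verdict returned.

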